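# Put the dip under the folding cover and leave it half open

### The arm

A 7-joint arm with a two-finger parallel gripper is mounted at the origin on a cart in front of the work surface, level with it; the furniture and walls round the work are solid. World frame = base frame: x ahead of the robot, y to its left, z up, the work surface at z = 0. Lengths are in mm, angles in rad, forces in N, time in s.
With the tool pointing down it reaches from about 400 to 875 mm from the base axis. Payload 4.4 kg.
Tool frame: the origin (TCP) lies at the very end of the fingers, on their centre line; the grasp point (between the pads) lies 19 mm behind it (ctrl.grip_depth is the distance from the TCP to the grasp point, in mm); z points along the fingers, x is the direction in which the jaws open and shut, and the axes are right-handed (so a half turn about z gives the same grasp; the last joint's range is limited). The gripper opens to 85 mm and grips with 20 to 120 N. Pads are 22 mm wide; open, the fingers measure 114 mm over their backs; the gripper's body (76 mm by 85 mm) begins 54 mm behind the grasp point. The pads swing forward as they close: fully open they stand 13 mm farther back than shut.
Start: joints at [-1.195, 0.628, 0.038, 1.517, -0.027, 0.996, -0.02], TCP at [277.898, 587.614, 231.313] pointing down, gripper open.
Joint ranges: [-3.06, 3.06], [-0.37, 2.12], [-1.25, 1.32], [0.18, 2.47], [-1.1, 4.24], [0.23, 1.98], [-2.94, 2.94]. Speed limits (rad/s): [2.57, 2.57, 3.14, 3.14, 3.14, 3.14, 3.14].

### API

Orientations are given as [roll, pitch, yaw] about the fixed x, y, z axes, in that order (R = Rz(yaw) Ry(pitch) Rx(roll)).
In Python, from cell import ctrl gives the robot as it stands.
- The arm moves only by the shell command python3 -m creep 'ROWS'. ROWS is JSON, a list of rows, each an object with "hand": the opening, from 0 (shut) to 1 (fully open); "travel": the shift along the tool's x, y, z in cm, a list of three; "angular": the turn, a rotation vector about the tool's x, y, z in degrees, a list of three. In form: [{"hand": hand, "travel": [tx, ty, tz], "angular": [rx, ry, rz]}, ...]. A call has 1 to 20 rows; each row is the pose to reach, as a shift and turn from the pose measured when the call began, along the tool's axes at that moment; what a row does not reach only later rows make up. A row lasts 1/10 s, in which the tool goes at most 50 mm and 8.59 degrees, less where a joint would pass 70% of its speed; a pose out of reach is approached as far as the arm can. A call with a gripper value outside its range is refused whole. The fingers move at their own pace and stop on an object; the grip force is fixed at half the most. Time passes only in rows, so rows that repeat a pose let the fingers close. It gives the time, the measured TCP pose, the force and the opening at its end, in the units of the state.
- ctrl.read_state(): the state, without advancing time (a new reading comes with each control period).
- ctrl.get_image(name): name is "side" or "top"; returns a dict with "frame" (480x640x3 uint8, red, green, blue), "fx", "fy", "cx", "cy" (pixels), "D" ([k1, k2, p1, p2, k3] as OpenCV has them; the pictures are not rectified), "origin" and "orientation" of the camera in the world. Camera axes: x right, y down, z forward; pixel columns grow to the right and rows downward; lengths in mm; the calibration is good to about 2 mm. A picture is of the moment at which its call begins. There is no depth.
- ctrl.finish_job(): hands the job in, once; it reports no verdict.
Trained networks look in the newest picture that a camera, given by its name, has taken for a name from the list of things; names that differ only in an ending like _2 or _b are one class to them, and where a whole thing is asked for, a point or a joint stands for the part that bears it (a point fixed in the world has none). Each returns a list of dicts, best first, with "confidence" (0 to 1); they miss things now and then, are a little off and sometimes report something else, mostly with a low value. They report only what shows in the picture. A call takes as long as a camera call. They do not tell look-alikes from the thing itself.
- ctrl.regions_of(camera, thing): "region" (480x640 bool, what is visible of it).
- ctrl.spot_point(camera, thing): "at" ([x, y, z] in mm, in world coordinates, good to about 4 mm: a listed point, or the origin of a listed thing).
The state is a dict: "clock": time; "qpos": joint angles; "qd": joint speeds; "tau": joint torques, N m; "eef_pos": TCP position; "tool_rot": TCP orientation; "force": force on the tool from outside, world axes, zero at the start; "torque": the same for the moment, N m; "width": finger opening in mm.
Only numpy, scipy, OpenCV 4.12 (cv2) and the standard library are available. Lean on these libraries where they do the work, as an engineer would, in place of code of your own. Each camera call takes 0.05 s, during which the arm holds its last target. There are 200 camera calls.

### The job

Raise the folding cover of the steel dip station all the way up to its stop, and stand the ramekin (the small open cup) on the station's tray while the cover is up, carrying it upright. Then fold the cover back down until it stands half open, 30 degrees above level, in line with the middle one of the three knobs on the station's side bracket. Leave the other things on the worktop where they are.

Things in the scene. Friction and masses are not known exactly. Their poses are not given: they have to be found in the camera images.
- station: steel dip station, fixed: low tray 130 (x) x 200 (y) mm with a folding cover. Origin: centre of its underside; x points from the open front to the back wall, z up. Tray floor 8 mm high, clear inside x -60..+59, y -95..+95 mm; front lip 15 mm high, side cheeks 47 mm (118 mm in the rear 20 mm), back wall 116 mm
- mid_knob (a point): centre of the middle one of three 12 mm knobs on the bracket outside the station's +y cheek, 106 mm from its middle; the knobs lie 62 mm from the hinge line, at 0, 30 and 60 degrees above level
- cover (a joint): angle of the cover in rad: 0 = level (closed), grows as its front rises, hard stop at 1.047 (60 degrees; even there it leans forward over the tray, which is then reached only obliquely from the front). The hinge is stiff: the cover stays where it is left, about 3 N at the bar moves it
- cover_hinge (a point): middle of the cover's hinge line, at x = +58 mm, y = 0, z = 124 mm in the station's frame; the hinge line runs along the station's y
- cover_bar (a point): middle of the cover's round grip bar (12 mm thick, 130 mm long, along the station's y), 150 mm from the hinge line. The cover's plate, 5 mm thick and 182 mm wide, ends 38 mm short of the bar; two 12 mm arms at y = +-65 mm join them. Axes turn with the cover: x from bar to hinge, y along the bar
- ramekin: ramekin: open white round cup, 67 mm across the rim, about 56 mm across the foot, 42 mm high, 0.11 kg, handled as rigid. Origin: centre of its underside; z up when upright. It stands on the worktop; grasp it round the outside
- deli_cup: bystander, leave alone: lidded round plastic cup, 72 dia x 75 mm; origin at the centre of its underside
- lemon: bystander, leave alone: lemon, 83x58x58 mm; origin at the centre of its underside
- spice_jar: bystander, leave alone: glass spice jar with a dark cap, 41 dia x 105 mm; origin at the centre of its underside
- salt_shaker: bystander, leave alone: small shaker, 44 dia x 90 mm; origin at the centre of its underside
- tape_roll: bystander, leave alone: roll of tape lying flat, 103x101x25 mm; origin at the centre of its underside
- sauce_bottle: bystander, leave alone: squeeze bottle, 68 dia x 200 mm; origin at the centre of its underside
Things that resemble listed ones, but are neither listed nor needed, are in the scene too. Of the things like the ramekin, leave any that is green, orange or turquoise; of the rest the larger one is meant.

How it is judged (in metres and radians):
On the way, in this order (a step that is already met when the one before it is completed fails the run):
1. the cover is raised to its stop (within 7 degrees) (value of joint cover above 0.925 rad), for 0.1 s.
2. the ramekin stands upright on the tray, let go, with the cover still up (x of ramekin in the frame of station between -0.032 and 0.032 m and y of ramekin in the frame of station between -0.068 and 0.068 m and z of ramekin in the frame of station between 0.004 and 0.013 m and angle between ramekin's own z axis and vertical below 0.1 rad and linear speed of ramekin below 0.02 m/s and contact force between the fingers and ramekin below 0.1 N and value of joint cover above 0.8 rad), for 0.2 s.
At the end, for the whole second after the job is handed in: The cover stands still at 30 degrees above level, within 5.7 degrees (0.424 to 0.624 rad), and the ramekin stands still and upright (within 6 degrees) on the tray floor, wholly inside the tray (centre within 32 mm of the tray's middle in station x and 68 mm in y) (x of ramekin in the frame of station between -0.032 and 0.032 m and y of ramekin in the frame of station between -0.068 and 0.068 m and z of ramekin in the frame of station between 0.004 and 0.013 m and angle between ramekin's own z axis and vertical below 0.1 rad and linear speed of ramekin below 0.02 m/s and value of joint cover between 0.424 and 0.624 rad and velocity of joint cover between -0.05 and 0.05 rad/s); the robot touches nothing.
It fails at once if the ramekin is tipped by more than 29 degrees (angle between ramekin's own z axis and vertical above 0.5 rad).
It fails at once if another thing on the worktop is shifted by more than 40 mm or knocked over (distance of any of deli_cup, lemon, spice_jar, salt_shaker, tape_roll, sauce_bottle from where it was at the start of the episode above 0.04 m or angle between any of deli_cup, lemon, spice_jar, salt_shaker, tape_roll, sauce_bottle's own z axis and vertical above 0.5 rad).
It also fails if it takes over 66 s, if anything falls off the work surface, if the arm or the gripper's body presses on something with over 40 N, if the wrist force passes 120 N, or if a joint passes its speed limit or range.

## Working session

There is one attempt and no reset: what is moved stays moved. The work goes in short steps, Python scripts to look and compute and a shell command to move; the robot and the scene stay as the last step left them, time stands still between calls to the robot, and variables do not carry over. Pictures are saved under pics/ and viewed, about 8 in all and at most 12, crops included, and the job is handed in when it is done.

```bash
mkdir -p pics; ls; cat > h.py <<'E'
import numpy as np, cv2
from scipy.spatial.transform import Rotation as R
from cell import ctrl
def shot(cam,name,crop=None,scale=1):
    im=ctrl.get_image(cam); f=im["frame"]
    if crop: f=f[crop[1]:crop[3],crop[0]:crop[2]]
    if scale!=1: f=cv2.resize(f,None,fx=scale,fy=scale,interpolation=cv2.INTER_CUBIC)
    cv2.imwrite("pics/"+name,cv2.cvtColor(f,cv2.COLOR_RGB2BGR)); return im
def K(im): return np.array([[im["fx"],0,im["cx"]],[0,im["fy"],im["cy"]],[0,0,1.]])
def cR(im):
    o=np.array(im["orientation"],float); return R.from_euler('xyz',o).as_matrix() if o.size==3 else o.reshape(3,3)
def proj(im,p):
    p=np.atleast_2d(np.array(p,float)); M=cR(im).T
    uv,_=cv2.projectPoints(p,cv2.Rodrigues(M)[0],-M@np.array(im["origin"],float),K(im),np.array(im["D"],float)); return uv[:,0]
def ray(im,uv):
    n=cv2.undistortPoints(np.array([[uv]],float),K(im),np.array(im["D"],float))[0,0]
    return np.array(im["origin"],float),cR(im)@np.array([n[0],n[1],1.])
def onz(im,uv,z):
    o,d=ray(im,uv); return o+d*(z-o[2])/d[2]
def pose():
    s=ctrl.read_state(); return np.array(s["eef_pos"],float),R.from_euler('xyz',s["tool_rot"]),s
def goto(p,Rt):
    "shift (cm) and rotvec (deg) in tool axes to reach TCP p, rotation Rt"
    q,Rc,_=pose(); return np.round(Rc.inv().apply(np.array(p)-q)/10,2),np.round(np.degrees((Rc.inv()*Rt).as_rotvec()),1)
E
python3 - <<'E'
from h import *
for c in("top","side"):
    im=shot(c,c+"0.png"); print(c,im["origin"],im["orientation"],im["fx"])
    for t in["station","mid_knob","cover_hinge","cover_bar","ramekin","deli_cup","lemon","spice_jar","salt_shaker","tape_roll","sauce_bottle"]:
        for r in ctrl.spot_point(c,t)[:4]:
            print(t,np.round(r["at"]),round(r["confidence"],2),np.round(proj(im,r["at"])[0]))
print(ctrl.read_state())
E
```

```text
pics
top [ 340.17882747  -50.60651992 1391.92443349] [-2.97166872  0.00966218 -1.588208  ] 457.16781740244534
station [594. 190.   2.] 0.76 [243. 244.]
mid_knob [ 464. -175.   -4.] 0.61 [362. 284.]
mid_knob [617. 295. 154.] 0.57 [196. 227.]
cover_hinge [658. 191. 124.] 0.75 [236. 214.]
cover_bar [505. 204. 119.] 0.89 [231. 268.]
ramekin [ 593. -294.    2.] 0.61 [399. 242.]
ramekin [634. -14.  -4.] 0.55 [309. 231.]
ramekin [ 592. -168.   -1.] 0.5 [358. 243.]
ramekin [562. -93.  -1.] 0.48 [334. 253.]
deli_cup [ 464. -176.   -0.] 0.65 [362. 284.]
lemon [ 449. -344.   -3.] 0.75 [418. 288.]
spice_jar [ 695. -127.   -3.] 0.83 [344. 211.]
spice_jar [658. 190. 122.] 0.4 [236. 215.]
salt_shaker [ 690. -197.   -5.] 0.56 [367. 212.]
tape_roll [421. 365.  -1.] 0.95 [186. 301.]
tape_roll [ 695. -197.   -1.] 0.17 [367. 210.]
sauce_bottle [ 658. -437.   -5.] 0.7 [443. 221.]
side [ 196.51134857 -755.42708645 1230.1996471 ] [-2.52823465  0.01641319 -0.4713948 ] 598.8484287956312
station [598. 193.  -0.] 0.98 [296. 180.]
station [508. 208. 120.] 0.7 [258. 158.]
station [ 597. -295.    1.] 0.67 [390. 3
[... 689 characters left out ...]
ttle [ 597. -293.   -3.] 0.47 [389. 328.]
{'clock': 1.2, 'qpos': array([-1.1948142 ,  0.62842492,  0.03846109,  1.51740829, -0.02700005,
        0.99627219, -0.02001727]), 'qd': array([ 0.00046248, -0.00215061,  0.00062996, -0.00092897,  0.00087465,
       -0.00048302,  0.00049371]), 'tau': array([ 2.46902191e-04, -5.63297403e+01,  1.22543279e+00, -1.93774849e+01,
        1.07469637e-02,  1.69303388e-03, -3.31833292e-05]), 'eef_pos': array([277.8699477 , 587.62969534, 231.29388817]), 'tool_rot': array([-3.14153462e+00, -3.34752919e-06,  1.12900319e+00]), 'force': array([-0.54825918, -0.43885034, -0.1099997 ]), 'torque': array([0.00058816, 0.00937403, 0.00911495]), 'width': 85.46261253052502}
```

```bash
python3 - <<'E'
import cv2
a=cv2.imread("pics/side0.png")[90:440,180:500]; cv2.imwrite("pics/side0c.png",cv2.resize(a,None,fx=1.7,fy=1.7,interpolation=2))
a=cv2.imread("pics/top0.png")[160:330,150:470]; cv2.imwrite("pics/top0c.png",cv2.resize(a,None,fx=2.5,fy=2.5,interpolation=2))
E
```

```text
(no output)
```

View pics/side0c.png

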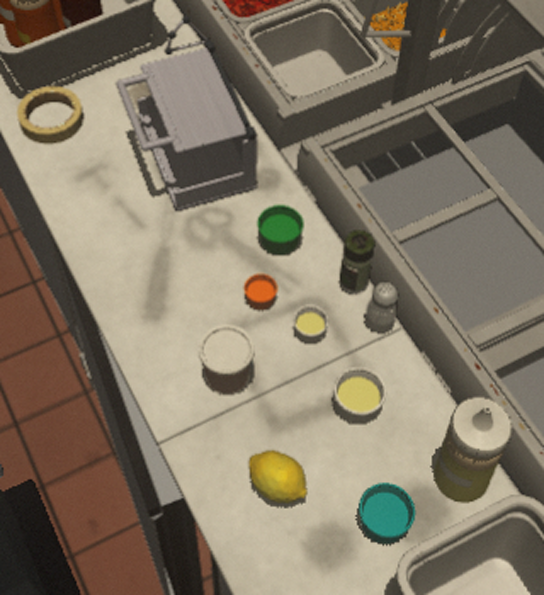

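View pics/top0c.png

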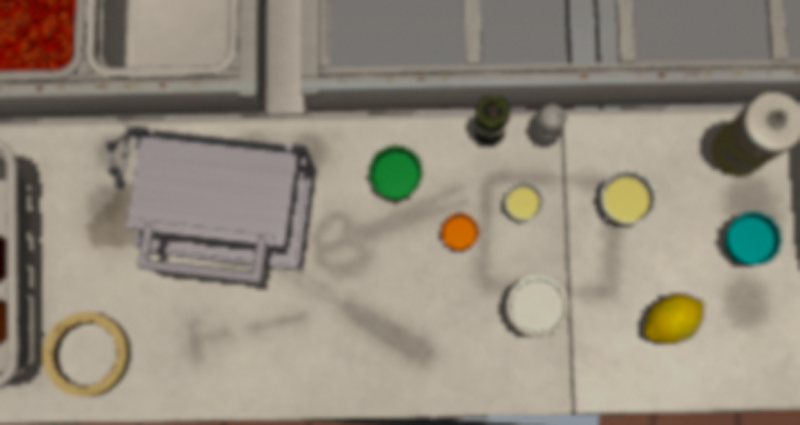

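Candidates: green (394,173 in top crop), orange (459,232), turquoise (750,238) – all excluded by colour; two white ones: small (522,202) and larger (626,198). The larger white one, at about (595,-294), is the ramekin. The station is at upper left with the cover level and the open front (bar) toward the robot. Next I fit silhouettes for exact poses.

```bash
cat >> h.py <<'E'
from scipy.optimize import minimize
def cov_polys(x,y,yaw,ang):
    c,s=np.cos(ang),np.sin(ang)
    def P(d,yy,n): # d from hinge toward front, n normal to plate
        return [58-d*c-n*s*1.0, yy, 124+d*s-n*c]  # n downwards
    W=lambda pts: R.from_euler('z',yaw).apply(np.array(pts))+[x,y,0]
    b=lambda d0,d1,y0,y1,h:W([P(d,yy,n) for d in(d0,d1) for yy in(y0,y1) for n in(-h,h)])
    return [b(0,112,-91,91,2.5),b(112,150,59,71,6),b(112,150,-71,-59,6),b(144,156,-65,65,6)]
def cup_poly(x,y,r1=33.5,r0=28,h=42,z=0):
    t=np.linspace(0,2*np.pi,40); return [np.array([[x+r*np.cos(a),y+r*np.sin(a),zz] for r,zz in((r1,z+h),(r0,z)) for a in t])]
def mask(im,polys):
    m=np.zeros((480*4,640*4),np.uint8)
    for p in polys: cv2.fillConvexPoly(m,cv2.convexHull(np.round((proj(im,p)+.5)*4).astype(np.int32)),1)
    return m
def fit(views,f,x0,step):
    ms=[(im,cv2.resize(r.astype(np.uint8),(2560,1920),interpolation=0)) for im,r in views]
    def cost(v):
        t=0
        for im,r in ms:
            m=mask(im,f(*v)); t-=(m&r).sum()/(m|r).sum()
        return t
    S=np.vstack([x0]+[np.array(x0)+np.eye(len(x0))[i]*step[i] for i in range(len(x0))])
    o=minimize(cost,x0,method="Nelder-Mead",options=dict(initial_simplex=S,xatol=1e-3,fatol=1e-4)); return o.x,o.fun
def near(im,cam,thing,p):
    uv=proj(im,p)[0]; best=None
    for r in ctrl.regions_of(cam,thing):
        ys,xs=np.nonzero(r["region"]); d=np.hypot(xs.mean()-uv[0],ys.mean()-uv[1])
        if best is None or d<best[0]: best=(d,r["region"])
    print(cam,thing,"d",round(best[0],1),best[1].sum()); return im,best[1]
E
python3 - <<'E'
from h import *
ims={c:ctrl.get_image(c) for c in("top","side")}
cv=[];rk=[]
for c in ims:
    cv.append(near(ims[c],c,"cover_bar",[590,195,124])); rk.append(near(ims[c],c,"ramekin",[595,-294,25]))
for v in([cv[0]],[cv[1]],cv): print("cover",*fit(v,cov_polys,[597,192,-.1,0.],[6,6,.05,.05]))
for v in([rk[0]],[rk[1]],rk): print("ram",*fit(v,cup_poly,[595,-294],[5,5]))
np.save("reg.npy",np.array([cv[0][1],cv[1][1]]))
a=np.array([cv[0][1]*255,cv[1][1]*255]).astype(np.uint8)
E
```

```text
top cover_bar d 1.2 2992
top ramekin d 1.0 387
side cover_bar d 1.1 2946
side ramekin d 1.8 732
cover [ 5.96487450e+02  1.93282958e+02 -1.43134106e-01 -1.13774289e-02] -0.9191198940613222
cover [ 5.99549566e+02  1.95423811e+02 -1.23215576e-01 -2.76872581e-03] -0.9274553344062583
cover [ 5.97973647e+02  1.94207284e+02 -1.32093037e-01  9.34618251e-03] -1.8300090990598088
ram [ 596.26336992 -292.00058633] -0.942572741194487
ram [ 598.24581146 -294.53489685] -0.8913441024078025
ram [ 596.79087542 -292.40324476] -1.8265791304108006
```

```bash
python3 - <<'E'
from h import *
Rt=R.from_euler('xyz',[np.pi,0,-.132]); print(goto([507,206,200],Rt))
E
```

```text
(array([-24.7 ,  37.03,   3.13]), array([-0. , -0. , 72.3]))
```

```bash
python3 -m creep '[{"hand":0.35,"travel":[-6,9,0],"angular":[0,0,18]},{"hand":0.35,"travel":[-6,9,0],"angular":[0,0,18]},{"hand":0.35,"travel":[-12,18,0],"angular":[0,0,36]},{"hand":0.35,"travel":[-12,18,0],"angular":[0,0,36]},{"hand":0.35,"travel":[-18,27,1],"angular":[0,0,54]},{"hand":0.35,"travel":[-18,27,1],"angular":[0,0,54]},{"hand":0.35,"travel":[-24.7,37,3.1],"angular":[0,0,72.3]},{"hand":0.35,"travel":[-24.7,37,3.1],"angular":[0,0,72.3]},{"hand":0.35,"travel":[-24.7,37,3.1],"angular":[0,0,72.3]},{"hand":0.35,"travel":[-24.7,37,3.1],"angular":[0,0,72.3]},{"hand":0.35,"travel":[-24.7,37,3.1],"angular":[0,0,72.3]},{"hand":0.35,"travel":[-24.7,37,3.1],"angular":[0,0,72.3]},{"hand":0.35,"travel":[-24.7,37,3.1],"angular":[0,0,72.3]}]'
python3 - <<'E'
from h import *
p,r,s=pose(); print(s["clock"],s["qpos"],p,s["tool_rot"],s["width"])
im=shot("side","s1.png",(180,70,420,250),3)
print(proj(im,p)[0]-[180,70], np.round(proj(im,[506.8,206.1,124])-[180,70])*3)
E
```

```text
clock: 2.8
eef_pos: [506.0, 208.0, 200.4]
tool_rot: [-3.141, 0.0, -0.13]
force: [-0.4, -0.4, 0.4]
width: 29.9
2.8 [-0.6884474   0.54520524  0.3741629   1.84871547 -0.26970405  0.79727212
 -0.30337739] [506.01712017 208.04522574 200.39248387] [-3.14059099e+00  4.75421280e-04 -1.29615519e-01] 29.914497565532617
[73.94570347 64.87820304] [[234. 261.]]
```

View pics/s1.png

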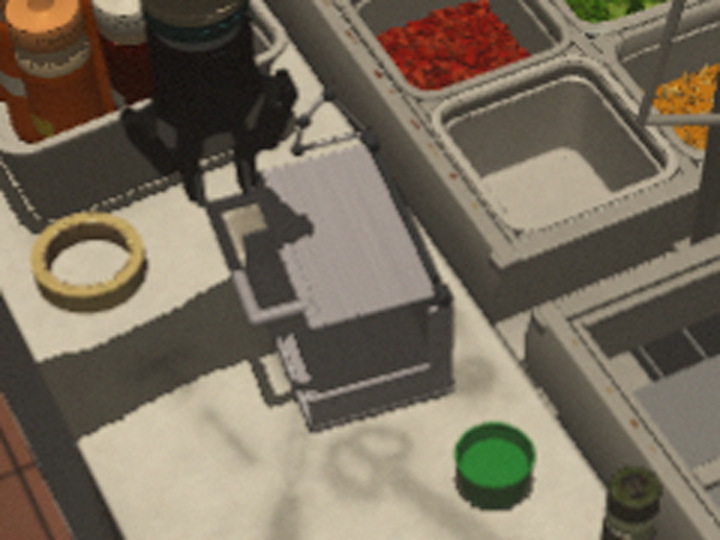

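```bash
python3 -m creep '[{"hand":0.35,"travel":[0,0,2.5],"angular":[0,0,0]},{"hand":0.35,"travel":[0,0,5],"angular":[0,0,0]},{"hand":0.35,"travel":[0,0,7.5],"angular":[0,0,0]},{"hand":0.35,"travel":[0,0,9.5],"angular":[0,0,0]},{"hand":0.35,"travel":[0,0,9.5],"angular":[0,0,0]}]'
python3 -m creep '[{"hand":0.0,"travel":[0,0,0],"angular":[0,0,0]},{"hand":0,"travel":[0,0,0],"angular":[0,0,0]},{"hand":0,"travel":[0,0,0],"angular":[0,0,0]},{"hand":0,"travel":[0,0,0],"angular":[0,0,0]},{"hand":0,"travel":[0,0,0],"angular":[0,0,0]}]'
python3 - <<'E'
from h import *
p,Rc,s=pose(); print(s["qpos"],p)
g=p+Rc.apply([0,0,-19])
# arc rows relative to the present pose, bar at grasp point, yaw -.132
for a in range(0,63,6):
    th=np.radians(a); d=np.array([150*(1-np.cos(th)),0,150*np.sin(th)])
    d=R.from_euler('z',-.132).apply(d); print(a,np.round(Rc.inv().apply(d)/10,1))
E
```

```text
clock: 3.35
eef_pos: [503.8, 208.5, 103.3]
tool_rot: [3.14, 0.005, -0.128]
force: [-0.4, -0.0, 0.0]
width: 30.2
clock: 3.85
eef_pos: [506.6, 208.8, 104.7]
tool_rot: [-3.141, -0.001, -0.128]
force: [5.6, -0.8, -3.7]
width: 9.6
[-0.63633301  0.68205803  0.29931852  1.92412485 -0.34401728  0.58375222
 -0.23921121] [506.62457962 208.83617166 104.72252909]
0 [0. 0. 0.]
6 [ 0.1 -0.  -1.6]
12 [ 0.3 -0.  -3.1]
18 [ 0.7 -0.  -4.6]
24 [ 1.3  0.  -6.1]
30 [ 2.   0.  -7.5]
36 [ 2.9  0.  -8.8]
42 [  3.9   0.  -10. ]
48 [  5.    0.  -11.1]
54 [  6.2   0.  -12.1]
60 [  7.5   0.  -13. ]
```

```bash
python3 -m creep '[{"hand":0,"travel":[0.1,0,-1.6],"angular":[0,0,0]},{"hand":0,"travel":[0.3,0,-3.1],"angular":[0,0,0]},{"hand":0,"travel":[0.7,0,-4.6],"angular":[0,0,0]},{"hand":0,"travel":[0.7,0,-4.6],"angular":[0,0,0]},{"hand":0,"travel":[1.3,0,-6.1],"angular":[0,0,0]},{"hand":0,"travel":[2.0,0,-7.5],"angular":[0,0,0]},{"hand":0,"travel":[2.0,0,-7.5],"angular":[0,0,0]}]'
python3 -m creep '[{"hand":0,"travel":[0,0,0],"angular":[0,0,0]}]'; python3 - <<'E'
from h import *
im=shot("side","s2.png",(180,40,420,220),2.5)
E
```

```text
clock: 4.55
eef_pos: [526.0, 206.2, 180.6]
tool_rot: [-3.141, -0.0, -0.128]
force: [-1.6, -0.3, 1.0]
width: 10.2
clock: 4.65
eef_pos: [525.8, 206.2, 180.4]
tool_rot: [-3.14, -0.001, -0.128]
force: [1.9, -0.5, -6.3]
width: 9.9
```

View pics/s2.png

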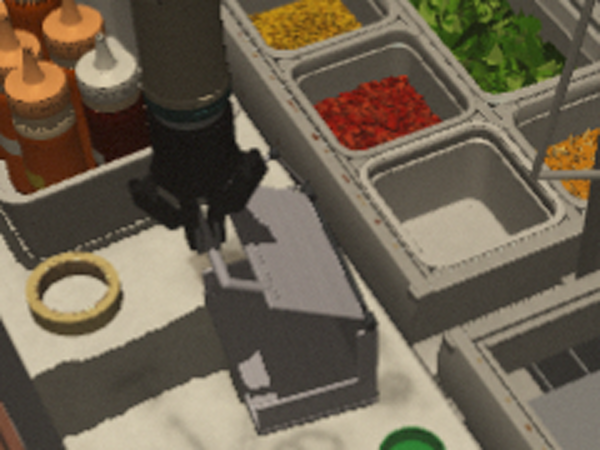

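```bash
python3 -m creep '[{"hand":0,"travel":[0.9,0,-1.3],"angular":[0,0,0]},{"hand":0,"travel":[1.9,0,-2.5],"angular":[0,0,0]},{"hand":0,"travel":[3.0,0,-3.6],"angular":[0,0,0]},{"hand":0,"travel":[3.0,0,-3.6],"angular":[0,0,0]},{"hand":0,"travel":[4.2,0,-4.6],"angular":[0,0,0]},{"hand":0,"travel":[5.6,0,-5.5],"angular":[0,0,0]},{"hand":0,"travel":[5.6,0,-5.5],"angular":[0,0,0]},{"hand":0,"travel":[5.6,0,-5.5],"angular":[0,0,0]}]'
python3 - <<'E'
from h import *
p,Rc,s=pose(); print(s["qpos"],p)
cv=[]
for c in("top","side"):
    im=ctrl.get_image(c)
    for r in ctrl.spot_point(c,"cover_bar")[:1]: print(np.round(r["at"]),r["confidence"])
E
```

```text
clock: 5.5
eef_pos: [576.6, 199.2, 236.5]
tool_rot: [-3.141, 0.009, -0.128]
force: [-12.6, -2.3, 19.5]
width: 9.7
[-0.61024172  0.59434635  0.38297085  1.62849717 -0.26032353  0.97676452
 -0.26609754] [576.64054865 199.21713065 236.51971041]
[573. 193. 247.] 0.91
[578. 200. 253.] 0.77
```

```bash
python3 -m creep '[{"hand":0.35,"travel":[0,0,0],"angular":[0,0,0]},{"hand":0.35,"travel":[0,0,0],"angular":[0,0,0]},{"hand":0.35,"travel":[0,0,0],"angular":[0,0,0]},{"hand":0.35,"travel":[0,0,-3],"angular":[0,0,0]},{"hand":0.35,"travel":[0,0,-6],"angular":[0,0,0]},{"hand":0.35,"travel":[-3,0,-8],"angular":[0,0,0]},{"hand":0.35,"travel":[-8,0,-8],"angular":[0,0,0]},{"hand":0.35,"travel":[-12,0,-8],"angular":[0,0,0]},{"hand":1,"travel":[-12,0,-8],"angular":[0,0,0]}]'
cat > kin.py <<'E'
from h import *
from scipy.optimize import least_squares
D=[([-1.1948142,.62842492,.03846109,1.51740829,-.02700005,.99627219,-.02001727],[277.87,587.63,231.294],[-3.14153462,0,1.12900319]),
([-0.6884474,.54520524,.3741629,1.84871547,-.26970405,.79727212,-.30337739],[506.017,208.045,200.392],[-3.14059099,4.75e-4,-.129615519]),
([-0.63633301,.68205803,.29931852,1.92412485,-.34401728,.58375222,-.23921121],[506.6246,208.836,104.7225],[-3.141,-.001,-.128]),
([-0.61024172,.59434635,.38297085,1.62849717,-.26032353,.97676452,-.26609754],[576.6405,199.217,236.5197],[-3.141,.009,-.128])]
def fk(q,P,S):
    h,L1,L2,L3,b,a1,a2=P; r=R.from_euler('z',b+S[0]*q[0]); p=np.array([0,0,h])
    r=r*R.from_euler('y',q[1])*R.from_euler('z',S[1]*q[2]); p=p+r.apply([a1,0,L1])
    r=r*R.from_euler('y',q[3])*R.from_euler('z',S[2]*q[4]); p=p+r.apply([a2,0,L2])
    r=r*R.from_euler('y',q[5]); r=r*R.from_euler('z',S[3]*q[6]); p=p+r.apply([0,0,L3]); return p,r
E
cat > fitk.py <<'E'
from kin import *
import itertools,json
p,Rc,s=pose(); D.append((s["qpos"],p,s["tool_rot"])); print(p,s["qpos"])
out=[]
for S in itertools.product((1,-1),repeat=4):
  for tz in(0,np.pi/2,np.pi,-np.pi/2):
    def res(P):
        e=[]
        for q,p,t in D:
            pp,rr=fk(q,P,S); e+=list(pp-p)+list(300*(R.from_euler('xyz',t).inv()*rr*R.from_euler('z',tz)).as_rotvec())
        e+=list(np.array(P[5:])*.01)
        return e
    o=least_squares(res,[350,450,450,220,0,0,0]); out.append((o.cost,S,tz,o.x,np.abs(o.fun).max()))
out.sort(key=lambda t:t[0])
for o in out[:3]: print(o[0],o[1],o[2],np.round(o[3],3),o[4])
json.dump([list(out[0][3]),list(out[0][1]),out[0][2]],open("kin.json","w"))
E
python3 fitk.py
```

```text
clock: 6.6
eef_pos: [453.0, 215.7, 317.1]
tool_rot: [-3.14, 0.013, -0.123]
force: [1.4, 0.3, 0.3]
width: 43.2
[453.00313622 215.71948935 317.14846585] [-0.80039647  0.34561418  0.42164668  1.80232622 -0.17070935  1.03885772
 -0.43527262]
270.9942164085668 (-1, -1, -1, -1) 3.141592653589793 [ 7.06540e+01  5.20752e+02  3.75987e+02  6.74270e+01 -2.60000e-02
  1.12760e+01 -2.58020e+01] 11.493434775293053
38988.55607459716 (-1, -1, 1, -1) 3.141592653589793 [-2.32965e+02  5.84978e+02  3.59565e+02 -2.09995e+02 -1.83000e-01
  4.45200e+00  1.56850e+01] 126.57239927405816
42059.54930957472 (-1, -1, -1, -1) 0 [1269.753 -575.319 -159.872  931.415    3.082 -282.479 -160.705] 212.5185793616281
```

```bash
cat > rec.py <<'E'
from h import *
import json
p,Rc,s=pose(); open("data.jsonl","a").write(json.dumps([list(s["qpos"]),list(p),list(s["tool_rot"])])+"\n")
print(np.round(s["qpos"],3),"toolz",np.round(Rc.apply([0,0,1]),2),"toolx",np.round(Rc.apply([1,0,0]),2))
E
python3 -m creep '[{"hand":1,"travel":[0,0,0],"angular":[0,0,0]},{"hand":1,"travel":[0,0,0],"angular":[0,0,0]}]' >/dev/null; python3 rec.py
python3 -m creep '[{"hand":1,"travel":[0,0,0],"angular":[0,7,0]},{"hand":1,"travel":[0,0,0],"angular":[0,14,0]},{"hand":1,"travel":[0,0,0],"angular":[0,20,0]},{"hand":1,"travel":[0,0,0],"angular":[0,20,0]},{"hand":1,"travel":[0,0,0],"angular":[0,20,0]}]'; python3 rec.py
python3 -m creep '[{"hand":1,"travel":[0,0,0],"angular":[7,0,0]},{"hand":1,"travel":[0,0,0],"angular":[14,0,0]},{"hand":1,"travel":[0,0,0],"angular":[20,0,0]},{"hand":1,"travel":[0,0,0],"angular":[20,0,0]},{"hand":1,"travel":[0,0,0],"angular":[20,0,0]}]'; python3 rec.py
cat > fitk2.py <<'E'
from kin import *
import json
D+=[json.loads(l) for l in open("data.jsonl")]
def fkx(q,P):
    h,L1,L2,L3,b,a0,a1,a2,a3,w=P[:10]; O=P[10:17]
    q=np.array(q)+O
    r=R.from_euler('z',b-q[0]); p=np.array([0,0,h])
    r=r*R.from_euler('y',q[1]); p=p+r.apply([a0,0,0]); r=r*R.from_euler('z',-q[2]); p=p+r.apply([a1,0,L1])
    r=r*R.from_euler('y',q[3]); r=r*R.from_euler('z',-q[4]); p=p+r.apply([a2,0,L2])
    r=r*R.from_euler('y',q[5]); p=p+r.apply([a3,0,0]); r=r*R.from_euler('z',-q[6]); p=p+r.apply([0,0,L3]); return p,r*R.from_euler('z',np.pi)
def res(P):
    e=[]
    for q,p,t in D:
        pp,rr=fkx(q,P); e+=list(pp-p)+list(300*(R.from_euler('xyz',t).inv()*rr).as_rotvec())
    return e+list(np.array(P[5:10])*.02)+list(P[10:17]*300*.05)
if __name__=="__main__":
    o=least_squares(res,[350,450,420,260]+[0]*13); print(o.cost,np.round(o.x,3)); print(np.round(np.array(o.fun[:6*len(D)]).reshape(-1,6),1))
    json.dump(list(o.x),open("kin2.json","w"))
E
python3 fitk2.py
```

```text
[-0.8    0.346  0.422  1.801 -0.171  1.039 -0.435] toolz [-0.01  0.   -1.  ] toolx [ 0.99 -0.12 -0.01]
clock: 7.3
eef_pos: [454.3, 216.5, 317.4]
tool_rot: [-3.14, -0.336, -0.123]
force: [-0.5, 0.6, -0.0]
width: 85.7
[-1.104  0.219  0.54   2.053  0.172  0.649 -0.835] toolz [ 0.33 -0.04 -0.94] toolx [ 0.94 -0.12  0.33]
clock: 7.8
eef_pos: [457.4, 212.4, 317.8]
tool_rot: [-2.789, -0.336, -0.133]
force: [-0.2, -0.7, 1.4]
width: 85.1
[-0.622  0.131  0.263  2.204 -0.506  0.396 -0.014] toolz [ 0.35  0.3  -0.89] toolx [ 0.94 -0.13  0.33]
37.73755544210069 [ 3.32821e+02  5.50871e+02  3.79229e+02  3.45224e+02 -3.10000e-02
 -1.64240e+01  1.80780e+01 -1.93900e+00 -6.58700e+00  0.00000e+00
 -0.00000e+00 -7.00000e-03  6.00000e-03 -3.00000e-03  0.00000e+00
  1.10000e-02  3.50000e-02]
[[-3.1  1.1  2.  -0.9 -0.2  0.2]
 [ 0.9 -0.5 -0.7  0.4 -0.1  0.1]
 [ 0.9  0.5 -0.4  0.3 -0.   0. ]
 [ 0.7 -3.  -0.4  0.3  0.1 -0.1]
 [ 0.2  0.5 -1.   0.5 -0.3  0.3]
 [-3.  -1.1 -0.5 -3.7 -0.4  0.6]
 [ 0.8  1.8  1.1 -2.2  2.9 -1.1]]
```

```bash
cat > ik.py <<'E'
from fitk2 import *
P=np.array(json.load(open("kin2.json")))
LO=np.array([-3.06,-.37,-1.25,.18,-1.1,.23,-2.94])+.04; HI=np.array([3.06,2.12,1.32,2.47,4.24,1.98,2.94])-.04
def rot(t,psi,sgn=1,jaw="h"):
    z=np.array([np.sin(t)*np.cos(psi),np.sin(t)*np.sin(psi),-np.cos(t)]); x=sgn*np.array([-np.sin(psi),np.cos(psi),0])
    if jaw=="v": x=np.cross(x,z)
    return R.from_matrix(np.c_[x,np.cross(z,x),z])
def ik(p,r,q0):
    def f(q):
        pp,rr=fkx(q,P); return list((pp-p)/10)+list(30*(r.inv()*rr).as_rotvec())+list(.01*(q-q0))
    o=least_squares(f,np.clip(q0,LO+.01,HI-.01),bounds=(LO,HI)); return o.x,np.abs(o.fun[:6]).max()
def sols(p,r,n=25,seed=0):
    g=np.random.default_rng(seed); out=[]
    for _ in range(n):
        q,e=ik(p,r,g.uniform(LO,HI))
        if e<.1 and not any(np.abs(q-o).max()<.25 for o in out): out.append(q)
    return out
E
cat > s.py <<'E'
from ik import *
q0=pose()[2]["qpos"]
c,d=np.array([597,-293,28.]),27
st=R.from_euler('z',-.132).apply([-18,0,0])+[598,194,36]
for nm,g,psis in(("pick",c,(-.45,-.13)),("place",st,(-.132,))):
  for t in(25,35):
    for psi in psis:
      for sg in(1,-1):
        r=rot(np.radians(t),psi,sg); S=sols(g+r.apply([0,0,d]),r,14)
        print(nm,t,psi,sg,len(S))
        for q in sorted(S,key=lambda q:np.abs(q-q0).max())[:3]: print("   ",np.round(q,2))
E
time python3 s.py
```

```text
pick 25 -0.45 1 4
    [ 0.96  1.08 -0.81  1.99  1.97  0.63 -0.12]
    [ 1.13  1.34 -1.21  2.    1.98  1.03  0.08]
    [ 0.67  0.92 -0.35  1.98  2.18  0.27 -0.52]
pick 25 -0.45 -1 2
    [ 0.68  0.92 -0.35  1.98  2.18  0.27  2.63]
    [0.18 0.92 0.33 1.98 4.1  0.27 0.46]
pick 25 -0.13 1 2
    [ 1.04  1.09 -0.82  1.97  1.9   0.46  0.32]
    [ 1.21  1.35 -1.21  1.98  1.9   0.87  0.51]
pick 25 -0.13 -1 2
    [ 1.21  1.35 -1.21  1.98  1.9   0.87 -2.64]
    [ 1.06  1.11 -0.86  1.97  1.89  0.5  -2.8 ]
pick 35 -0.45 1 3
    [ 1.16  1.41 -1.21  2.13  2.29  1.12 -0.11]
    [ 0.63  0.94 -0.29  2.09  2.81  0.5  -1.15]
    [ 0.12  0.97  0.42  2.1   3.63  0.55 -2.27]
pick 35 -0.45 -1 4
    [ 0.94  1.09 -0.74  2.11  2.43  0.72  2.59]
    [ 0.75  0.98 -0.45  2.1   2.64  0.56  2.24]
    [ 0.57  0.93 -0.2   2.09  2.91  0.48  1.86]
pick 35 -0.13 1 4
    [ 1.23  1.33 -1.11  2.08  2.27  0.75  0.2 ]
    [ 0.92  1.01 -0.55  2.06  2.86  0.38 -0.68]
    [ 0.84  0.98 -0.43  2.06  3.07  0.36 -0.95]
pick 35 -0.13 -1 4
    [ 1.27  1.41 -1.21  2.09  2.23  0.85 -2.84]
    [ 1.02  1.08 -0.7   2.07  2.62  0.44  2.77]
    [ 0.78  0.96 -0.35  2.06  3.23  0.36  2.  ]
place 25 -0.132 1 3
    [ 0.21  1.22 -1.1   2.1   1.92  1.16 -0.55]
    [-0.42  0.85 -0.07  2.07  2.07  0.3  -1.06]
    [-0.95  0.99  0.68  2.08  4.19  0.3   2.88]
place 25 -0.132 -1 3
    [-0.07  0.95 -0.58  2.08  1.91  0.66  2.39]
    [-0.32  0.86 -0.21  2.07  1.99  0.39  2.2 ]
    [-0.96  1.    0.69  2.08  4.2   0.31 -0.28]
place 35 -0.132 1 5
    [ 0.09  1.17 -0.94  2.19  2.14  1.2  -0.84]
    [ 0.21  1.39 -1.21  2.2   2.16  1.49 -0.67]
    [-0.45  0.9  -0.11  2.17  2.36  0.59 -1.4 ]
place 35 -0.132 -1 2
    [-0.32  0.92 -0.28  2.17  2.27  0.69  1.89]
    [-1.26  1.35  1.14  2.19  4.02  0.74 -0.41]
real	0m22.681s
user	0m23.228s
sys	0m0.104s
```

```bash
cat > plan.py <<'E'
from ik import *
import sys
def show(poses,Rc=None,p=None):
    if p is None: p,Rc,_=pose()
    for pp,rr in poses:
        print(list(np.round(Rc.inv().apply(pp-p)/10,1)),list(np.round(np.degrees((Rc.inv()*rr).as_rotvec()),0)),"|",np.round(pp),"tz",np.round(rr.apply([0,0,1]),2))
E
cat > s.py <<'E'
from plan import *
q0=np.array(pose()[2]["qpos"])
seed=np.array([1.0,1.05,-.7,2.1,2.4,.7,-.3])
c=np.array([597,-293,28.])
r=rot(np.radians(35),-.3,1); 
qp,e=ik(c+r.apply([0,0,27]),r,seed); print("pick",np.round(qp,2),e)
qh,e=ik(c+r.apply([0,0,27-130])+[0,0,60],r,qp); print("hover",np.round(qh,2),e); np.save("qh.npy",qh)
# transport chain
q=qp
tgt=[(c+[0,0,200],-.3)]+[(np.array([597-130*s*(2-2*s)*1.5,-293+s*490,230]),-.3+s*.17) for s in np.linspace(0,1,8)[1:]]
st=R.from_euler('z',-.132)
tgt+=[(st.apply([x,0,0])+[598,194,z],-.132) for x,z in((-170,200),(-110,130),(-50,70),(-16,40))]
for g,psi in tgt:
    r=rot(np.radians(35),psi,1); q,e=ik(g+r.apply([0,0,27]),r,q); print(np.round(g),np.round(q,2),round(e,3))
print("path")
A=pose(); poses=[]
for s in np.linspace(0,1,21)[1:]:
    q=q0+(qh-q0)*s; q[5]=max(q[5],0)+.35*np.sin(np.pi*s); q[1]-=.25*np.sin(np.pi*s); poses.append(fkx(q,P))
show(poses)
E
python3 s.py
```

```text
pick [ 1.03  1.12 -0.81  2.1   2.46  0.65 -0.36] 8.645098045767519e-07
hover [ 1.12  0.68 -0.83  2.25  2.22  0.37 -0.32] 4.807907769410763e-06
[ 597. -293.  228.] [ 1.16  0.76 -1.01  2.06  1.72  0.47  0.21] 0.0
[ 549. -223.  230.] [ 1.17  0.72 -1.11  2.24  1.89  0.55 -0.05] 0.0
[ 517. -153.  230.] [ 1.11  0.69 -1.19  2.37  1.96  0.65 -0.25] 0.0
[501. -83. 230.] [ 0.69  0.46 -0.75  2.43  2.2   0.43 -0.69] 0.0
[501. -13. 230.] [ 0.25  0.39 -0.42  2.43  2.24  0.37 -0.91] 0.0
[517.  57. 230.] [ 0.06  0.41 -0.42  2.37  2.    0.43 -0.8 ] 0.0
[549. 127. 230.] [-0.07  0.47 -0.44  2.26  1.77  0.49 -0.65] 0.0
[597. 197. 230.] [-0.15  0.56 -0.48  2.08  1.57  0.56 -0.47] 0.0
[429. 216. 200.] [-0.33  0.52 -0.59  2.42  1.76  0.75 -1.02] 0.0
[489. 208. 130.] [-0.27  0.73 -0.55  2.36  2.01  0.81 -1.13] 0.0
[548. 201.  70.] [-0.21  0.88 -0.5   2.25  2.15  0.82 -1.13] 0.0
[582. 196.  40.] [-0.19  0.95 -0.48  2.18  2.2   0.81 -1.11] 0.0
path
[np.float64(-0.9), np.float64(2.9), np.float64(-0.7)] [np.float64(-4.0), np.float64(-2.0), np.float64(-5.0)] | [446. 184. 312.] tz [ 0.32  0.24 -0.91]
[np.float64(
[... 2255 characters left out ...]
64(-19.0), np.float64(-65.0)] | [ 507. -290.  252.] tz [ 0.38 -0.49 -0.78]
[np.float64(9.2), np.float64(50.5), np.float64(-5.2)] [np.float64(-43.0), np.float64(-17.0), np.float64(-70.0)] | [ 519. -292.  230.] tz [ 0.42 -0.43 -0.8 ]
[np.float64(9.4), np.float64(51.0), np.float64(-2.8)] [np.float64(-40.0), np.float64(-14.0), np.float64(-74.0)] | [ 529. -290.  208.] tz [ 0.47 -0.35 -0.81]
[np.float64(9.3), np.float64(51.1), np.float64(-0.6)] [np.float64(-36.0), np.float64(-10.0), np.float64(-78.0)] | [ 536. -284.  188.] tz [ 0.51 -0.26 -0.82]
[np.float64(9.1), np.float64(50.8), np.float64(1.1)] [np.float64(-32.0), np.float64(-6.0), np.float64(-82.0)] | [ 541. -276.  172.] tz [ 0.55 -0.17 -0.82]
```

```bash
python3 -m creep '[{"hand":1,"travel":[-0.9,2.9,-0.7],"angular":[-4,-2,-5]},{"hand":1,"travel":[-1.8,6.4,-1.6],"angular":[-7,-4,-9]},{"hand":1,"travel":[-2.4,10.1,-2.7],"angular":[-12,-6,-13]},{"hand":1,"travel":[-2.8,14,-3.9],"angular":[-16,-8,-16]},{"hand":1,"travel":[-2.9,18,-5.3],"angular":[-21,-10,-20]},{"hand":1,"travel":[-2.7,22,-6.8],"angular":[-26,-12,-23]},{"hand":1,"travel":[-2.2,25.9,-8.4],"angular":[-31,-14,-27]},{"hand":1,"travel":[-1.4,29.7,-9.9],"angular":[-36,-16,-30]},{"hand":1,"travel":[-0.3,33.1,-11.3],"angular":[-40,-17,-34]},{"hand":1,"travel":[1,36.4,-12.3],"angular":[-44,-19,-38]},{"hand":1,"travel":[1,36.4,-12.3],"angular":[-44,-19,-38]}]'; python3 rec.py
python3 - <<'E'
from plan import *
q0=np.array(pose()[2]["qpos"]); qh=np.load("qh.npy"); poses=[]
for s in np.linspace(0,1,15)[1:]:
    q=q0+(qh-q0)*s; q[5]+=.3*np.sin(np.pi*s); poses.append(fkx(q,P))
show(poses)
E
```

```text
clock: 8.9
eef_pos: [420.9, -173.0, 312.9]
tool_rot: [2.594, 0.061, 0.477]
force: [0.4, 0.2, -0.2]
width: 85.7
[-0.582  0.184  0.606  2.234  0.695  0.658 -0.04 ] toolz [ 0.19 -0.49 -0.85] toolx [ 0.89  0.46 -0.06]
[np.float64(-2.6), np.float64(0.9), np.float64(1.4)] [np.float64(-3.0), np.float64(-6.0), np.float64(-4.0)] | [ 405. -199.  307.] tz [ 0.12 -0.57 -0.81]
[np.float64(-4.5), np.float64(2.8), np.float64(2.9)] [np.float64(-5.0), np.float64(-11.0), np.float64(-8.0)] | [ 398. -229.  305.] tz [ 0.08 -0.63 -0.77]
[np.float64(-6.0), np.float64(4.7), np.float64(4.4)] [np.float64(-7.0), np.float64(-14.0), np.float64(-12.0)] | [ 396. -257.  303.] tz [ 0.05 -0.68 -0.73]
[np.float64(-6.9), np.float64(6.4), np.float64(6.0)] [np.float64(-9.0), np.float64(-16.0), np.float64(-15.0)] | [ 398. -282.  299.] tz [ 0.03 -0.72 -0.7 ]
[np.float64(-7.3), np.float64(7.9), np.float64(7.9)] [np.float64(-10.0), np.float64(-18.0), np.float64(-19.0)] | [ 404. -304.  291.] tz [ 0.04 -0.74 -0.67]
[np.float64(-7.1), np.float64(9.1), np.float64(10.0)] [np.float64(-11.0), np.float64(-17.0), np.float64(-23.0)] |
[... 584 characters left out ...]
0), np.float64(-2.0), np.float64(-33.0)] | [ 481. -340.  201.] tz [ 0.26 -0.59 -0.76]
[np.float64(0.5), np.float64(8.1), np.float64(20.2)] [np.float64(-7.0), np.float64(5.0), np.float64(-34.0)] | [ 499. -329.  183.] tz [ 0.33 -0.5  -0.8 ]
[np.float64(2.8), np.float64(7.0), np.float64(20.8)] [np.float64(-6.0), np.float64(12.0), np.float64(-35.0)] | [ 515. -314.  171.] tz [ 0.41 -0.4  -0.82]
[np.float64(4.9), np.float64(6.1), np.float64(20.5)] [np.float64(-5.0), np.float64(20.0), np.float64(-36.0)] | [ 530. -295.  167.] tz [ 0.48 -0.28 -0.83]
[np.float64(6.8), np.float64(5.4), np.float64(19.3)] [np.float64(-5.0), np.float64(28.0), np.float64(-36.0)] | [ 541. -276.  172.] tz [ 0.55 -0.17 -0.82]
```

```bash
cat > s.py <<'E'
from plan import *
from scipy.spatial.transform import Slerp
p,Rc,s=pose(); q0=np.array(s["qpos"])
c=np.array([597,-293,28.])
def chain(wps,n=8,q=q0,verbose=1):
    p0,r0=fkx(q,P); out=[]
    for pp,rr in wps:
        sl=Slerp([0,1],R.concatenate([r0,rr]))
        for u in np.linspace(0,1,n+1)[1:]:
            q,e=ik(p0+(pp-p0)*u,sl(u),q); out.append((p0+(pp-p0)*u,sl(u),q,e))
            if verbose: print(np.round(out[-1][0]),np.round(q,2),round(e,2))
        p0,r0=pp,rr
    return out
if __name__=="__main__":
  for sg in(1,-1):
    for psi in(-.45,-.2):
      for t in(35,):
        r=rot(np.radians(t),psi,sg); print("==",sg,psi,t)
        o=chain([(c+r.apply([0,0,27-130])+[0,0,60],r),(c+r.apply([0,0,27]),r)],8,verbose=0)
        for i in(3,7,11,15): print(np.round(o[i][2],2),round(max(x[3] for x in o[:i+1]),2))
E
python3 s.py
```

```text
== 1 -0.45 35
[ 0.14  0.31  0.08  2.31  1.42  0.27 -0.33] 0.0
[ 0.79  0.57 -0.47  2.25  2.42  0.31 -0.79] 0.0
[ 0.79  0.79 -0.51  2.2   2.53  0.48 -0.84] 0.0
[ 0.78  0.99 -0.5   2.1   2.6   0.58 -0.85] 0.0
== 1 -0.2 35
[ 0.51  0.3  -0.26  2.33  1.62  0.27 -0.34] 0.0
[ 1.17  0.68 -0.82  2.23  2.26  0.27 -0.23] 0.0
[ 1.11  0.92 -0.83  2.18  2.39  0.46 -0.27] 0.0
[ 1.06  1.12 -0.8   2.08  2.49  0.56 -0.28] 0.0
== -1 -0.45 35
[-0.13  0.35  0.51  2.19 -0.07  0.29 -0.37] 0.0
[ 0.06  0.53  0.48  2.08 -1.06  0.27 -0.6 ] 5.12
[ 0.16  0.71  0.38  1.95 -1.06  0.27 -0.62] 7.14
[ 0.21  0.89  0.32  1.81 -1.06  0.27 -0.65] 8.51
== -1 -0.2 35
[ 0.01  0.34  0.42  2.15 -0.19  0.36 -0.08] 0.0
[ 0.57  0.51  0.    2.08 -1.06  0.27 -0.19] 3.86
[ 0.55  0.7   0.    1.95 -1.06  0.27 -0.19] 5.68
[ 0.53  0.88  0.    1.81 -1.06  0.27 -0.2 ] 6.9
```

```bash
python3 - <<'E'
from plan import *
r=rot(np.radians(35),-.4,1); print(goto(np.array([597,-293,28.])+r.apply([0,0,27-130])+[0,0,60],r))
E
```

```text
(array([ 7.19,  5.03, 19.04]), array([ -4.7,  24.5, -31.4]))
```

```bash
python3 -m creep '[{"hand":1,"travel":[1.2,0.8,3.2],"angular":[-0.8,4,-5.2]},{"hand":1,"travel":[2.4,1.7,6.3],"angular":[-1.6,8.2,-10.5]},{"hand":1,"travel":[3.6,2.5,9.5],"angular":[-2.4,12.3,-15.7]},{"hand":1,"travel":[4.8,3.4,12.7],"angular":[-3.1,16.3,-21]},{"hand":1,"travel":[6,4.2,15.9],"angular":[-3.9,20.4,-26.2]},{"hand":1,"travel":[7.2,5,19],"angular":[-4.7,24.5,-31.4]},{"hand":1,"travel":[7.2,5,19],"angular":[-4.7,24.5,-31.4]},{"hand":1,"travel":[7.2,5,19],"angular":[-4.7,24.5,-31.4]},{"hand":1,"travel":[7.2,5,19],"angular":[-4.7,24.5,-31.4]},{"hand":1,"travel":[7.2,5,19],"angular":[-4.7,24.5,-31.4]},{"hand":1,"travel":[7.2,5,19],"angular":[-4.7,24.5,-31.4]}]'; python3 rec.py
python3 - <<'E'
from plan import *
r=rot(np.radians(35),-.4,1); g=np.array([597,-293,28.])
print(goto(g+r.apply([0,0,27-130])+[0,0,60],r))
rk=[]
for c in("top","side"):
    im=shot(c,f"{c}3.png"); rk.append(near(im,c,"ramekin",[597,-293,25]))
for v in([rk[0]],[rk[1]],rk): print("ram",*fit(v,cup_poly,[595,-294],[5,5]))
E
```

```text
clock: 10.0
eef_pos: [541.3, -277.2, 171.7]
tool_rot: [2.529, -0.002, 1.156]
force: [-0.3, -0.4, 0.2]
width: 85.4
[ 0.676  0.544 -0.337  2.275  2.616  0.314 -0.992] toolz [ 0.53 -0.23 -0.82] toolx [0.4  0.92 0.  ]
(array([ 0.71, -0.11, -0.15]), array([ 0.1,  0.4, -0.7]))
top ramekin d 0.9 356
side ramekin d 0.5 778
ram [ 595.00244141 -293.40307617] -0.8794008647313156
ram [ 596.60858154 -294.4107666 ] -0.9438279112192156
ram [ 596.2190225  -294.20693615] -1.820478881174525
```

```bash
python3 - <<'E'
from plan import *
r=rot(np.radians(35),-.4,1); g=np.array([596,-293.5,28.])
print(goto(g+r.apply([0,0,27-45]),r),goto(g+r.apply([0,0,27]),r))
E
```

```text
(array([-0.3 , -3.59, 13.42]), array([0.1, 0. , 0.1])) (array([-0.3 , -3.59, 17.92]), array([0.1, 0. , 0.1]))
```

```bash
python3 -m creep '[{"hand":1,"travel":[-0.1,-1.8,2.7],"angular":[0,0,0]},{"hand":1,"travel":[-0.3,-3.6,5.4],"angular":[0,0,0]},{"hand":1,"travel":[-0.3,-3.6,8],"angular":[0,0,0]},{"hand":1,"travel":[-0.3,-3.6,10.7],"angular":[0,0,0]},{"hand":1,"travel":[-0.3,-3.6,13.4],"angular":[0,0,0]},{"hand":1,"travel":[-0.3,-3.6,13.4],"angular":[0,0,0]},{"hand":1,"travel":[-0.3,-3.6,13.4],"angular":[0,0,0]}]'
python3 - <<'E'
from plan import *
r=rot(np.radians(35),-.4,1); g=np.array([596,-293.5,28.])
print(goto(g+r.apply([0,0,27]),r))
a=shot("side","s4.png"); 
A=cv2.imread("pics/s4.png")[250:430,300:480]; shot("top","t4.png"); B=cv2.imread("pics/t4.png")[170:310,330:470]
cv2.imwrite("pics/c4.png",np.hstack([cv2.resize(A,(400,400)),cv2.resize(B,(400,400))]))
E
```

```text
clock: 10.9
eef_pos: [587.6, -286.3, 43.1]
tool_rot: [2.53, 0.002, 1.176]
force: [-0.6, -0.5, 0.4]
width: 85.5
(array([-0.34, -0.01,  4.54]), array([ 0. , -0.1,  0.3]))
```

View pics/c4.png

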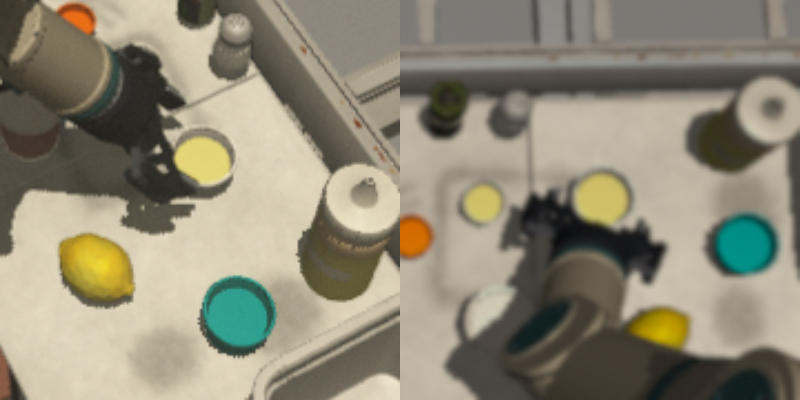

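```bash
python3 -m creep '[{"hand":1,"travel":[-0.3,0,1],"angular":[0,0,0]},{"hand":1,"travel":[-0.3,0,2],"angular":[0,0,0]},{"hand":1,"travel":[-0.3,0,3],"angular":[0,0,0]},{"hand":1,"travel":[-0.3,0,4],"angular":[0,0,0]},{"hand":1,"travel":[-0.3,0,4.5],"angular":[0,0,0]},{"hand":1,"travel":[-0.3,0,4.5],"angular":[0,0,0]}]'
python3 -m creep '[{"hand":0.6,"travel":[0,0,0],"angular":[0,0,0]},{"hand":0.6,"travel":[0,0,0],"angular":[0,0,0]},{"hand":0.6,"travel":[0,0,0],"angular":[0,0,0]},{"hand":0.6,"travel":[0,0,0],"angular":[0,0,0]},{"hand":0.6,"travel":[0,0,0],"angular":[0,0,0]},{"hand":0.6,"travel":[0,0,0],"angular":[0,0,0]}]'
python3 - <<'E'
from h import *
a=shot("side","s5.png"); A=cv2.imread("pics/s5.png")[290:370,350:430]; cv2.imwrite("pics/c5.png",cv2.resize(A,(480,480),interpolation=2))
E
```

```text
clock: 11.6
eef_pos: [609.7, -300.4, 6.2]
tool_rot: [2.53, 0.002, 1.174]
force: [0.2, 0.0, -0.2]
width: 85.7
clock: 12.2
eef_pos: [609.6, -300.3, 6.6]
tool_rot: [2.53, 0.002, 1.174]
force: [-3.2, 1.6, 5.5]
width: 63.8
```

View pics/c5.png

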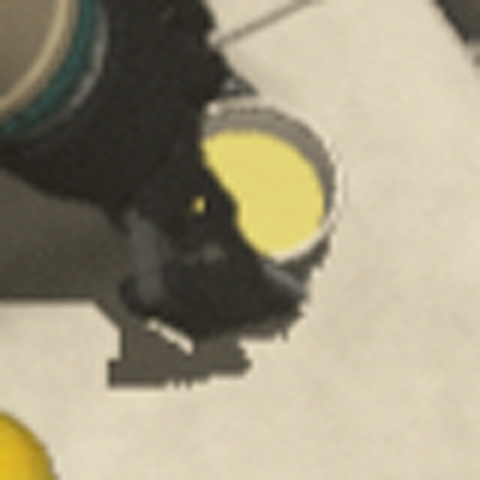

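```bash
python3 - <<'E'
from h import *
p,Rc,s=pose()
for z in(50,100,150,200): print(np.round(Rc.inv().apply([0,0,z])/10,1))
E
```

```text
[-0.   2.9 -4.1]
[-0.   5.7 -8.2]
[ -0.    8.6 -12.3]
[ -0.   11.5 -16.4]
```

```bash
python3 -m creep '[{"hand":0.4,"travel":[0,0,0],"angular":[0,0,0]},{"hand":0.4,"travel":[0,0.6,-0.8],"angular":[0,0,0]},{"hand":0.4,"travel":[0,1.4,-2],"angular":[0,0,0]},{"hand":0.4,"travel":[0,2.9,-4.1],"angular":[0,0,0]},{"hand":0.4,"travel":[0,4.3,-6.1],"angular":[0,0,0]},{"hand":0.4,"travel":[0,5.7,-8.2],"angular":[0,0,0]},{"hand":0.4,"travel":[0,7.2,-10.3],"angular":[0,0,0]},{"hand":0.4,"travel":[0,8.6,-12.3],"angular":[0,0,0]},{"hand":0.4,"travel":[0,10,-14.3],"angular":[0,0,0]},{"hand":0.4,"travel":[0,11.5,-16.4],"angular":[0,0,0]},{"hand":0.4,"travel":[0,11.5,-16.4],"angular":[0,0,0]}]'; python3 rec.py
python3 - <<'E'
from h import *
a=shot("side","s6.png"); A=cv2.imread("pics/s6.png")[230:350,310:430]; cv2.imwrite("pics/c6.png",cv2.resize(A,(480,480),interpolation=2))
E
```

```text
clock: 13.35
eef_pos: [609.5, -300.6, 204.9]
tool_rot: [2.529, 0.003, 1.173]
force: [0.1, 0.1, -0.6]
width: 63.7
[ 0.741  0.563 -0.459  2.066  1.864  0.237 -0.202] toolz [ 0.53 -0.23 -0.82] toolx [ 0.39  0.92 -0.  ]
```

View pics/c6.png

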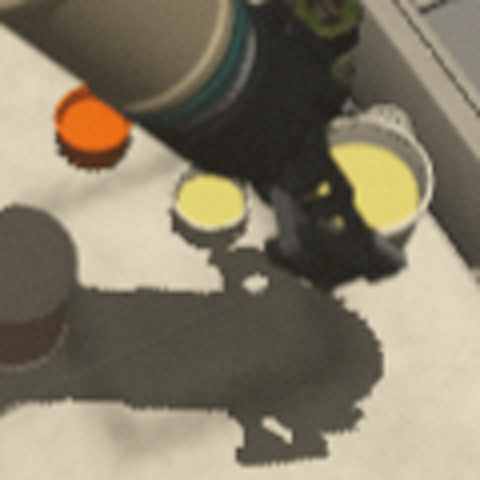

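```bash
cat fitk2.py >/dev/null; python3 fitk2.py | tail -12; sed -i 's/q=q0,verbose=1/q=q0,verbose=1/' s.py; cat > s2.py <<'E'
from s import *
p,Rc,s=pose(); off=-27
r=rot(np.radians(35),-.4,1)
def wp(g,psi): 
    r=rot(np.radians(35),psi,1); return np.array(g)+r.apply([0,0,27]),r
st=R.from_euler('z',-.132)
L=lambda x,z:st.apply([x,0,0])+[598,194,z]
W=[wp([520,-200,230],-.35),wp([480,-60,230],-.25),wp([450,80,230],-.2),wp(L(-170,190),-.132),wp(L(-110,120),-.132),wp(L(-50,70),-.132),wp(L(-16,40),-.132)]
o=chain(W,4,q=np.array(s["qpos"]),verbose=0)
for x in o[3::4]: print(np.round(x[0]),np.round(x[2],2),round(x[3],2))
print("maxerr",max(x[3] for x in o))
E
python3 s2.py
```

```text
-0.00000e+00  1.20000e-02 -6.00000e-03 -1.10000e-02 -3.00000e-03
 -6.00000e-03  4.30000e-02]
[[-0.1  0.2  1.1  1.8  1.4  0.8]
 [ 0.8 -1.  -1.8  0.7  1.2  0.3]
 [-1.1 -0.7 -3.4  0.8  1.   0.7]
 [ 1.5 -3.7 -1.5  1.   1.2  0.1]
 [ 1.7  1.5  1.2  0.7  1.4  0.2]
 [-2.9 -1.1  0.3 -3.6  1.6 -0.7]
 [ 1.9  3.2 -0.4 -4.7  5.8 -0.9]
 [-6.9  4.8  0.8 -0.  -5.5 -1.8]
 [ 3.7  3.7  1.4  1.9 -5.5  0.4]
 [ 2.8  1.5  2.3  0.7 -4.3  0.8]]
[ 535. -205.  208.] [ 0.89  0.52 -0.76  2.34  2.16  0.43 -0.54] 0.0
[495. -64. 208.] [ 0.23  0.34 -0.3   2.43  2.2   0.3  -0.85] 1.49
[465.  77. 208.] [-0.4   0.33 -0.07  2.43  1.76  0.38 -0.79] 1.57
[445. 214. 168.] [-0.73  0.5  -0.12  2.43  1.88  0.56 -1.2 ] 0.19
[504. 206.  98.] [-0.56  0.7  -0.19  2.38  2.18  0.67 -1.39] 0.0
[564. 199.  48.] [-0.47  0.83 -0.17  2.26  2.3   0.67 -1.39] 0.0
[597. 194.  18.] [-0.43  0.9  -0.16  2.19  2.34  0.66 -1.38] 0.0
maxerr 1.8763716904649577
```

```bash
sed -i 's/^W=.*/W=[wp([550,-200,200],-.35),wp([535,-60,190],-.25),wp([520,80,180],-.2),wp(L(-110,150),-.132),wp(L(-70,95),-.132),wp(L(-30,60),-.132),wp(L(-14,38),-.132)]/' s2.py; cat >> s2.py <<'E'
for pp,rr in W[:4]: print(goto(pp,rr))
for i in range(1,4):
  pass
E
python3 s2.py
```

```text
[ 565. -205.  178.] [ 0.83  0.62 -0.75  2.3   2.19  0.51 -0.56] 0.0
[550. -64. 168.] [ 0.59  0.66 -0.84  2.42  2.16  0.73 -0.74] 0.0
[535.  77. 158.] [-0.15  0.55 -0.3   2.42  2.21  0.58 -1.16] 0.0
[504. 206. 128.] [-0.43  0.65 -0.36  2.37  2.02  0.71 -1.19] 0.0
[544. 201.  73.] [-0.37  0.8  -0.35  2.3   2.17  0.76 -1.26] 0.0
[584. 196.  38.] [-0.33  0.88 -0.33  2.22  2.23  0.75 -1.24] 0.0
[599. 194.  16.] [-0.32  0.93 -0.32  2.18  2.27  0.76 -1.25] 0.0
maxerr 0.006891399550437768
(array([ 7.01, -8.22, -2.16]), array([ 0.3,  1.7, -2.1]))
(array([ 19.5 , -14.34,  -5.32]), array([ 0.3,  5. , -6.8]))
(array([ 31.9 , -20.46,  -8.48]), array([ 0.3,  6.7, -9.2]))
(array([ 42.65, -28.59, -10.6 ]), array([  0.3,   8.9, -12.4]))
```

```bash
python3 -m creep '[{"hand":0.4,"travel":[2,-2.5,-0.7],"angular":[0.1,0.5,-0.6]},{"hand":0.4,"travel":[4.5,-5.3,-1.4],"angular":[0.2,1.1,-1.4]},{"hand":0.4,"travel":[7,-8.2,-2.2],"angular":[0.2,1.7,-2.2]},{"hand":0.4,"travel":[10.1,-9.7,-3],"angular":[0.2,2.5,-3.4]},{"hand":0.4,"travel":[13.2,-11.3,-3.7],"angular":[0.3,3.3,-4.6]},{"hand":0.4,"travel":[16.4,-12.8,-4.5],"angular":[0.3,4.2,-5.8]},{"hand":0.4,"travel":[19.5,-14.3,-5.3],"angular":[0.3,5,-6.8]},{"hand":0.4,"travel":[22.6,-15.8,-6.1],"angular":[0.3,5.4,-7.4]},{"hand":0.4,"travel":[25.7,-17.4,-6.9],"angular":[0.3,5.9,-8]},{"hand":0.4,"travel":[28.8,-18.9,-7.7],"angular":[0.3,6.3,-8.6]},{"hand":0.4,"travel":[31.9,-20.5,-8.5],"angular":[0.3,6.7,-9.2]},{"hand":0.4,"travel":[31.9,-20.5,-8.5],"angular":[0.3,6.7,-9.2]},{"hand":0.4,"travel":[31.9,-20.5,-8.5],"angular":[0.3,6.7,-9.2]},{"hand":0.4,"travel":[31.9,-20.5,-8.5],"angular":[0.3,6.7,-9.2]}]'; python3 rec.py; python3 s2.py | tail -2
python3 - <<'E'
from h import *
rk=[]
# cup pose in hand & station refit (cover at 60 deg)
p,Rc,s=pose(); g=p-Rc.apply([0,0,27])
cv=[];rk=[]
for c in("top","side"):
    im=shot(c,c+"7.png"); cv.append(near(im,c,"cover_bar",[610,190,190])); rk.append(near(im,c,"ramekin",g))
f=lambda x,y,yaw:cov_polys(x,y,yaw,1.047)
for v in([cv[0]],[cv[1]],cv): print("cover",*fit(v,f,[597,192,-.13],[6,6,.05]))
print("g",g)
print("cup",*fit([rk[1]],lambda x,y:cup_poly(x,y,z=g[2]-26),[g[0],g[1]],[5,5]))
E
```

```text
clock: 14.8
eef_pos: [534.9, 76.1, 157.8]
tool_rot: [2.53, -0.0, 1.37]
force: [0.5, -0.3, -0.3]
width: 63.9
[ 0.197  0.675 -0.897  2.401  1.894  0.915 -0.844] toolz [ 0.56 -0.11 -0.82] toolx [0.2  0.98 0.  ]
(array([ 0.08,  0.01, -0.  ]), array([ 0.1,  0. , -0. ]))
(array([12.16, -6.3 , -0.77]), array([ 0.1,  2.3, -3.2]))
top cover_bar d 1.3 1438
top ramekin d 3.8 398
side cover_bar d 2.0 1283
side ramekin d 7.2 385
cover [ 5.94498279e+02  1.94578082e+02 -1.19299632e-01] -0.8494752006585717
cover [ 5.95650851e+02  1.91724726e+02 -1.44863116e-01] -0.8503372877413352
cover [ 5.95663992e+02  1.94493135e+02 -1.38021839e-01] -1.6851275134790291
g [519.75093738  79.22363657 179.90295265]
cup [527.40718738  81.17676157] -0.5042154375051158
```

```bash
sed -i 's/^W=.*/W=[wp(L(-110,150),-.135),wp(L(-72,100),-.135),wp(L(-34,62),-.135),wp(L(-18,37.5),-.135)]/' s2.py; python3 s2.py
```

```text
[504. 206. 128.] [-0.09  0.83 -0.89  2.37  1.91  1.09 -1.01] 0.0
[542. 201.  78.] [-0.08  0.95 -0.82  2.31  2.04  1.1  -1.01] 0.0
[580. 196.  40.] [-0.05  1.03 -0.77  2.23  2.12  1.08 -0.98] 0.0
[596. 194.  15.] [-0.04  1.08 -0.75  2.19  2.16  1.08 -0.97] 0.0
maxerr 8.007469487480987e-07
(array([12.15, -6.3 , -0.75]), array([ 0. ,  2.2, -3.1]))
(array([12.41, -6.07,  5.52]), array([ 0. ,  2.2, -3.1]))
(array([12.67, -5.15, 10.8 ]), array([ 0. ,  2.2, -3.1]))
(array([12.78, -5.25, 13.73]), array([ 0. ,  2.2, -3.1]))
```

```bash
python3 -m creep '[{"hand":0.4,"travel":[3,-1.6,-0.2],"angular":[0,0.6,-0.8]},{"hand":0.4,"travel":[6,-3.2,-0.4],"angular":[0,1.1,-1.6]},{"hand":0.4,"travel":[9,-4.7,-0.6],"angular":[0,1.7,-2.4]},{"hand":0.4,"travel":[12.1,-6.3,-0.7],"angular":[0,2.2,-3.1]},{"hand":0.4,"travel":[12.1,-6.3,-0.7],"angular":[0,2.2,-3.1]},{"hand":0.4,"travel":[12.2,-6.2,1.4],"angular":[0,2.2,-3.1]},{"hand":0.4,"travel":[12.3,-6.2,3.5],"angular":[0,2.2,-3.1]},{"hand":0.4,"travel":[12.4,-6.1,5.5],"angular":[0,2.2,-3.1]},{"hand":0.4,"travel":[12.5,-5.7,7.3],"angular":[0,2.2,-3.1]},{"hand":0.4,"travel":[12.6,-5.4,9],"angular":[0,2.2,-3.1]},{"hand":0.4,"travel":[12.7,-5.2,10.8],"angular":[0,2.2,-3.1]},{"hand":0.4,"travel":[12.7,-5.2,10.8],"angular":[0,2.2,-3.1]}]'; python3 s2.py|tail -2
python3 - <<'E'
from h import *
A=shot("side","s8.png"); A=cv2.imread("pics/s8.png")[90:240,210:360];  cv2.imwrite("pics/c8.png",cv2.resize(A,(600,600),interpolation=2))
E
```

```text
clock: 16.3
eef_pos: [580.4, 194.8, 38.0]
tool_rot: [2.531, 0.001, 1.432]
force: [-0.5, 0.2, -0.4]
width: 64.2
(array([ 0.14,  0.03, -0.21]), array([-0. ,  0.1, -0.1]))
(array([ 0.16, -0.07,  2.71]), array([-0. ,  0.1, -0.1]))
```

View pics/c8.png

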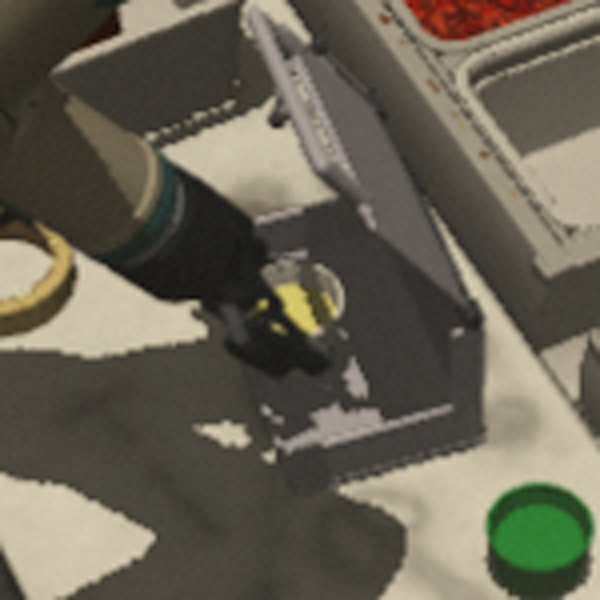

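```bash
python3 -m creep '[{"hand":0.4,"travel":[0.1,0,0.8],"angular":[0,0,0]},{"hand":0.4,"travel":[0.1,-0.1,1.6],"angular":[0,0,0]},{"hand":0.4,"travel":[0.1,-0.1,2.2],"angular":[0,0,0]},{"hand":0.4,"travel":[0.1,-0.1,2.5],"angular":[0,0,0]},{"hand":0.4,"travel":[0.1,-0.1,2.5],"angular":[0,0,0]},{"hand":0.4,"travel":[0.1,-0.1,2.5],"angular":[0,0,0]}]'; python3 s2.py|tail -1
```

```text
clock: 16.95
eef_pos: [592.8, 195.1, 17.7]
tool_rot: [2.531, -0.0, 1.435]
force: [-0.1, 0.3, -1.4]
width: 63.8
(array([-0.05,  0.09,  0.35]), array([-0. ,  0. , -0.1]))
```

```bash
python3 -m creep '[{"hand":0.4,"travel":[0,-0.08,0.12],"angular":[0,0,0]},{"hand":0.4,"travel":[0,-0.17,0.25],"angular":[0,0,0]},{"hand":0.4,"travel":[0,-0.17,0.25],"angular":[0,0,0]},{"hand":0.4,"travel":[0,-0.17,0.25],"angular":[0,0,0]}]'
```

```text
clock: 17.35
eef_pos: [592.8, 195.1, 14.7]
tool_rot: [2.531, -0.0, 1.435]
force: [0.8, 0.4, -1.9]
width: 64.0
```

```bash
python3 -m creep '[{"hand":0.4,"travel":[0,-0.08,0.12],"angular":[0,0,0]},{"hand":0.4,"travel":[0,-0.08,0.12],"angular":[0,0,0]},{"hand":0.4,"travel":[0,-0.08,0.12],"angular":[0,0,0]}]'
```

```text
clock: 17.65
eef_pos: [592.8, 195.1, 14.6]
tool_rot: [2.529, 0.0, 1.435]
force: [-4.8, -1.1, 9.0]
width: 64.2
```

Seated (9 N up-force). Release, wait, then retreat along the tool axis.

```bash
python3 -m creep '[{"hand":1,"travel":[0,0,0],"angular":[0,0,0]},{"hand":1,"travel":[0,0,0],"angular":[0,0,0]},{"hand":1,"travel":[0,0,0],"angular":[0,0,0]},{"hand":1,"travel":[0,0,0],"angular":[0,0,0]},{"hand":1,"travel":[0,0,0],"angular":[0,0,0]},{"hand":1,"travel":[0,0,0],"angular":[0,0,0]}]'
python3 -m creep '[{"hand":1,"travel":[0,0,-0.7],"angular":[0,0,0]},{"hand":1,"travel":[0,0,-2],"angular":[0,0,0]},{"hand":1,"travel":[0,0,-4],"angular":[0,0,0]},{"hand":1,"travel":[0,0,-7],"angular":[0,0,0]},{"hand":1,"travel":[0,0,-10],"angular":[0,0,0]},{"hand":1,"travel":[0,0,-12],"angular":[0,0,0]},{"hand":1,"travel":[0,0,-14],"angular":[0,0,0]},{"hand":1,"travel":[0,0,-14],"angular":[0,0,0]}]'; python3 rec.py
python3 - <<'E'
from h import *
rk=[]
g=[585,196,25]
for c in("top","side"):
    im=shot(c,c+"9.png"); 
    try: rk.append(near(im,c,"ramekin",g))
    except Exception as e: print(c,e)
    for r in ctrl.spot_point(c,"cover_bar")[:1]: print(np.round(r["at"]))
for v in rk: print("cup",*fit([v],lambda x,y:cup_poly(x,y,z=8),[585,196],[5,5]))
A=cv2.imread("pics/side9.png")[90:240,210:360]; B=cv2.imread("pics/top9.png")[170:320,170:320]; cv2.imwrite("pics/c9.png",np.hstack([cv2.resize(x,(400,400),interpolation=2) for x in(A,B)]))
E
```

```text
clock: 18.25
eef_pos: [592.8, 195.2, 14.4]
tool_rot: [2.53, 0.0, 1.435]
force: [-0.6, -0.9, -0.9]
width: 85.4
clock: 19.05
eef_pos: [512.2, 207.6, 131.9]
tool_rot: [2.526, -0.002, 1.439]
force: [0.3, 0.5, -0.2]
width: 85.5
[-0.109  0.785 -0.921  2.336  1.802  1.078 -0.949] toolz [ 0.57 -0.07 -0.82] toolx [0.13 0.99 0.  ]
top ramekin d 2.9 349
side ramekin d 3.7 555
[578. 196. 252.]
cup [578.88580322 200.04129028] -0.8486601705237515
cup [580.20584106 200.94483948] -0.9382087970323264
```

View pics/c9.png

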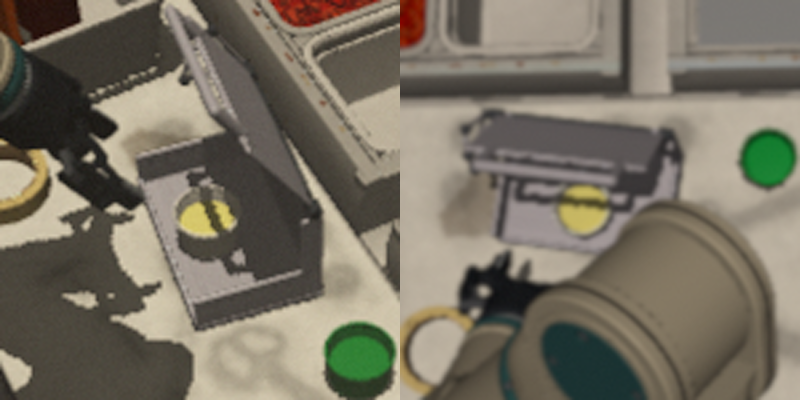

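```bash
cat > s3.py <<'E'
from s import *
p,Rc,s=pose(); q0=np.array(s["qpos"]); B=np.array([578,198,254.])
for t in(35,45):
  for sg in(1,-1):
    r=rot(np.radians(t),-.132,sg,"v"); e=np.array([-54.4,7.2,-54.9])
    W=[(np.array([470,212,300.]),r),(B+r.apply([0,0,19-80]),r),(B+r.apply([0,0,19]),r),(B+e/2+[-7,1,7]+r.apply([0,0,19]),r),(B+e+r.apply([0,0,19]),r)]
    o=chain(W,5,q=q0,verbose=0); print(t,sg,"maxerr",max(x[3] for x in o))
    for x in o[4::5]: print("  ",np.round(x[0]),np.round(x[2],2),round(x[3],2))
    print([goto(*w) for w in W[:2]])
E
python3 s3.py
```

```text
35 1 maxerr 3.5201731943702183e-06
   [470. 212. 300.] [ 0.15  0.44 -1.21  2.26  1.37  0.97  1.05] 0.0
   [543. 203. 304.] [ 0.21  0.52 -1.17  2.14  1.4   0.97  1.2 ] 0.0
   [589. 197. 238.] [ 0.15  0.67 -1.05  2.12  1.6   0.97  1.09] 0.0
   [555. 201. 218.] [ 0.1   0.68 -1.04  2.21  1.66  0.99  0.95] 0.0
   [534. 204. 184.] [ 0.04  0.74 -1.01  2.28  1.76  1.04  0.8 ] 0.0
[(array([  0.04,   6.28, -16.57]), array([ -0.1,   0.2, -90.2])), (array([  0.1 ,  12.56, -12.65]), array([ -0.1,   0.2, -90.2]))]
35 -1 maxerr 8.039244457636039e-07
   [470. 212. 300.] [ 0.12  0.4  -1.14  2.26  1.35  0.91 -2.07] 0.0
   [543. 203. 304.] [ 0.17  0.48 -1.1   2.13  1.38  0.91 -1.92] 0.0
   [589. 197. 238.] [ 0.11  0.64 -0.99  2.12  1.59  0.91 -2.05] 0.0
   [555. 201. 218.] [ 0.06  0.65 -0.98  2.21  1.66  0.94 -2.19] 0.0
   [534. 204. 184.] [ 0.01  0.71 -0.95  2.28  1.76  0.99 -2.35] 0.0
[(array([  0.04,   6.28, -16.57]), array([ 0.2,  0.1, 89.8])), (array([  0.1 ,  12.56, -12.65]), array([ 0.2,  0.1, 89.8]))]
45 1 maxerr 2.759337569776568e-06
   [470. 212. 300.] [-0.07  0.41 -1.02  2.38  1.6   1.02  0.
[... 211 characters left out ...]

   [537. 203. 186.] [-0.12  0.75 -0.87  2.38  1.97  1.18  0.51] 0.0
[(array([  0.04,   6.28, -16.57]), array([ -8. ,  -7.7, -89.9])), (array([  0.1 ,  11.5 , -12.56]), array([ -8. ,  -7.7, -89.9]))]
45 -1 maxerr 1.4482027933110375e-06
   [470. 212. 300.] [ 0.    0.47 -1.15  2.38  1.61  1.12 -2.41] 0.0
   [535. 204. 297.] [ 0.08  0.54 -1.11  2.28  1.68  1.08 -2.29] 0.0
   [591. 196. 241.] [ 0.06  0.7  -1.01  2.24  1.87  1.11 -2.34] 0.0
   [557. 201. 220.] [ 0.    0.73 -1.    2.32  1.9   1.18 -2.46] 0.0
   [537. 203. 186.] [-0.07  0.8  -0.97  2.38  1.96  1.26 -2.59] 0.0
[(array([  0.04,   6.28, -16.57]), array([-7.7,  8. , 89.6])), (array([  0.1 ,  11.5 , -12.56]), array([-7.7,  8. , 89.6]))]
```

```bash
python3 -m creep '[{"hand":1,"travel":[0,1,-3],"angular":[0,0,-7.5]},{"hand":1,"travel":[0,2,-6],"angular":[0,0,-15]},{"hand":1,"travel":[0,3,-9],"angular":[0,0,-22.5]},{"hand":0.5,"travel":[0,4,-12],"angular":[0,0,-30]},{"hand":0.4,"travel":[0,5,-14.5],"angular":[0,0,-37.5]},{"hand":0.4,"travel":[0,6.3,-16.6],"angular":[0,0,-45]},{"hand":0.4,"travel":[0,6.3,-16.6],"angular":[0,0,-52.5]},{"hand":0.4,"travel":[0,6.3,-16.6],"angular":[0,0,-60]},{"hand":0.4,"travel":[0,6.3,-16.6],"angular":[0,0,-67.5]},{"hand":0.4,"travel":[0,6.3,-16.6],"angular":[0,0,-75]},{"hand":0.4,"travel":[0,6.3,-16.6],"angular":[0,0,-82.5]},{"hand":0.4,"travel":[0,6.3,-16.6],"angular":[0,0,-90]},{"hand":0.4,"travel":[0,8.3,-15],"angular":[0,0,-90]},{"hand":0.4,"travel":[0,10.4,-13.8],"angular":[0,0,-90]},{"hand":0.4,"travel":[0.1,12.5,-12.6],"angular":[0,0,-90]},{"hand":0.4,"travel":[0.1,12.5,-12.6],"angular":[0,0,-90]},{"hand":0.4,"travel":[0.1,12.5,-12.6],"angular":[0,0,-90]}]'; python3 rec.py
python3 - <<'E'
from ik import *
B=np.array([578,198,254.]); r=rot(np.radians(35),-.132,1,"v")
print(goto(B+r.apply([0,0,19-80]),r),goto(B+r.apply([0,0,19]),r))
for c in("top","side"):
    im=shot(c,c+"10.png")
    for x in ctrl.spot_point(c,"cover_bar")[:1]: print(np.round(x["at"]),x["confidence"])
A=cv2.imread("pics/side10.png")[60:210,200:350]; cv2.imwrite("pics/c10.png",cv2.resize(A,(500,500),interpolation=2))
E
```

```text
clock: 21.05
eef_pos: [542.9, 202.1, 302.2]
tool_rot: [-3.14, 0.609, 3.005]
force: [0.3, -0.2, -0.5]
width: 34.3
[ 0.135  0.464 -1.098  2.104  1.311  0.945  1.244] toolz [ 0.57 -0.08 -0.82] toolx [-0.81  0.11 -0.57]
(array([-0.13,  0.06, -0.13]), array([-0.2, -0.1, -0.2])) (array([-0.14,  0.09,  7.87]), array([-0.2, -0.1, -0.2]))
[572. 195. 249.] 0.72
[578. 199. 252.] 0.91
```

View pics/c10.png

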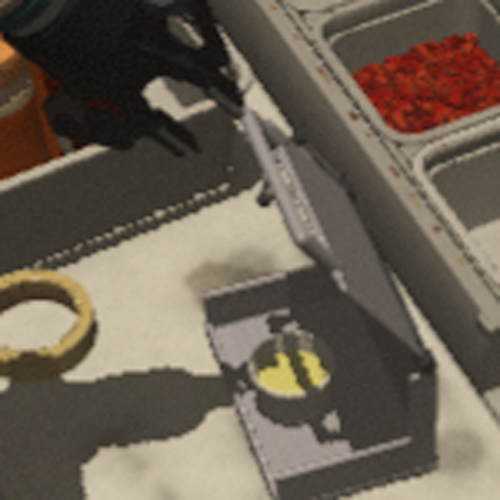

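```bash
python3 - <<'E'
from ik import *
im=ctrl.get_image("side"); p,Rc,s=pose(); k=500/150
f=lambda x:np.round((proj(im,x)[0]-[200,60])*k)
print("tcp",f(p),"grasp end",f(p+Rc.apply([-1.4,0,60])),"bar",f([578,198,254]),f([578+8.6,198+64.5,254]),f([578-8.6,198-64.5,254]))
E
```

```text
tcp [217. 128.] grasp end [272. 168.] bar [273. 169.] [245. 109.] [302. 233.]
```

```bash
python3 -m creep '[{"hand":0.4,"travel":[-0.1,0.1,2],"angular":[0,0,0]},{"hand":0.4,"travel":[-0.1,0.1,4],"angular":[0,0,0]},{"hand":0.4,"travel":[-0.1,0.1,5.5],"angular":[0,0,0]},{"hand":0.4,"travel":[-0.1,0.1,7],"angular":[0,0,0]},{"hand":0.4,"travel":[-0.1,0.1,7.9],"angular":[0,0,0]},{"hand":0.4,"travel":[-0.1,0.1,7.9],"angular":[0,0,0]}]'
python3 -m creep '[{"hand":0,"travel":[0,0,0],"angular":[0,0,0]},{"hand":0,"travel":[0,0,0],"angular":[0,0,0]},{"hand":0,"travel":[0,0,0],"angular":[0,0,0]},{"hand":0,"travel":[0,0,0],"angular":[0,0,0]},{"hand":0,"travel":[0,0,0],"angular":[0,0,0]},{"hand":0,"travel":[0,0,0],"angular":[0,0,0]}]'
python3 - <<'E'
from h import *
p,Rc,s=pose(); print("grasp",p-Rc.apply([0,0,19]),s["qpos"])
for a in range(60,28,-5):
    t0,t=np.radians(60),np.radians(a); d=R.from_euler('z',-.132).apply([150*(np.cos(t0)-np.cos(t)),0,150*(np.sin(t)-np.sin(t0))]); print(a,np.round(Rc.inv().apply(d)/10,1))
E
```

```text
clock: 21.9
eef_pos: [588.1, 197.3, 238.0]
tool_rot: [-3.139, 0.61, 3.008]
force: [-0.5, -0.7, -0.9]
width: 34.2
clock: 22.5
eef_pos: [587.6, 197.7, 238.5]
tool_rot: [-3.139, 0.61, 3.008]
force: [-6.1, -0.1, 3.4]
width: 9.8
grasp [576.84252521 199.23120183 254.03180879] [ 0.08689122  0.61526233 -1.0023083   2.09885156  1.50868681  0.94322992
  1.13161244]
60 [0. 0. 0.]
55 [ 1.3 -0.  -0.1]
50 [ 2.6 -0.   0. ]
45 [ 3.9 -0.   0.2]
40 [ 5.2 -0.   0.5]
35 [ 6.4 -0.   0.9]
30 [ 7.6 -0.   1.4]
```

```bash
python3 -m creep '[{"hand":0,"travel":[1.3,0,-0.1],"angular":[0,0,0]},{"hand":0,"travel":[2.6,0,0],"angular":[0,0,0]},{"hand":0,"travel":[3.9,0,0.2],"angular":[0,0,0]},{"hand":0,"travel":[5.2,0,0.5],"angular":[0,0,0]},{"hand":0,"travel":[6.4,0,0.9],"angular":[0,0,0]},{"hand":0,"travel":[7.6,0,1.4],"angular":[0,0,0]},{"hand":0,"travel":[7.6,0,1.4],"angular":[0,0,0]},{"hand":0,"travel":[7.6,0,1.4],"angular":[0,0,0]},{"hand":0,"travel":[7.6,0,1.4],"angular":[0,0,0]}]'
cat > ang.py <<'E'
from h import *
p,Rc,s=pose(); g=p-Rc.apply([0,0,19]); print("grasp",np.round(g,1),"angle",np.degrees(np.arcsin((g[2]-124)/150)))
hh=np.array([597,194])+R.from_euler('z',-.132).apply([58,0,0])[:2]
cv=[]
for c in("top","side"):
    im=shot(c,c+"11.png"); 
    for n in("cover_bar","mid_knob"):
        for x in ctrl.spot_point(c,n)[:2]: print(c,n,np.round(x["at"]),round(x["confidence"],2))
    cv.append(near(im,c,"cover_bar",[585,195,165]))
f=lambda x,y,a:cov_polys(x,y,-.132,a)
for v in([cv[0]],[cv[1]],cv): o=fit(v,f,[597,194,.52],[3,3,.1]); print("cover",np.round(o[0][:2]),np.degrees(o[0][2]),o[1])
E
python3 ang.py
```

```text
clock: 23.4
eef_pos: [535.0, 205.0, 183.9]
tool_rot: [-3.14, 0.611, 3.007]
force: [6.0, 0.8, -4.3]
width: 10.2
grasp [524.2 206.5 199.5] angle 30.216856833333814
top cover_bar [ 656. -441.   -4.] 0.65
top cover_bar [523. 199. 196.] 0.6
top cover_bar d 4.0 2342
side cover_bar [528. 204. 196.] 0.6
side cover_bar [657. 187. 128.] 0.45
side mid_knob [614. 294. 156.] 0.9
side cover_bar d 6.9 2204
cover [600. 194.] 26.87658816392289 -0.8904152207730046
cover [600. 196.] 28.401917781691463 -0.864634025225941
cover [600. 195.] 27.944190360605237 -1.7410994026313236
```

```bash
python3 -m creep '[{"hand":0.35,"travel":[0,0,0],"angular":[0,0,0]},{"hand":0.35,"travel":[0,0,0],"angular":[0,0,0]},{"hand":0.35,"travel":[0,0,0],"angular":[0,0,0]},{"hand":0.35,"travel":[0,0,0],"angular":[0,0,0]},{"hand":0.35,"travel":[0,0,-1],"angular":[0,0,0]},{"hand":0.35,"travel":[0,0,-3],"angular":[0,0,0]},{"hand":0.35,"travel":[0,0,-6],"angular":[0,0,0]},{"hand":0.35,"travel":[0,0,-9],"angular":[0,0,0]},{"hand":0.35,"travel":[0,0,-12],"angular":[0,0,0]},{"hand":0.35,"travel":[0,0,-15],"angular":[0,0,0]},{"hand":0.35,"travel":[0,0,-15],"angular":[0,0,0]},{"hand":0.35,"travel":[0,0,-15],"angular":[0,0,0]}]'
python3 ang.py | grep -v grasp; python3 - <<'E'
from h import *
A=cv2.imread("pics/side11.png")[70:220,210:360]; B=cv2.imread("pics/top11.png")[170:320,170:320]; cv2.imwrite("pics/c11.png",np.hstack([cv2.resize(x,(400,400),interpolation=2) for x in(A,B)]))
E
```

```text
clock: 25.0
eef_pos: [449.7, 216.6, 307.7]
tool_rot: [-3.141, 0.613, 3.007]
force: [0.3, -0.4, -0.2]
width: 30.0
top cover_bar [524. 197. 195.] 0.88
top mid_knob [ 464. -178.   -2.] 0.6
top mid_knob [616. 296. 154.] 0.57
top cover_bar d 2.7 2577
side cover_bar [527. 206. 196.] 0.9
side cover_bar [601. 195.  -2.] 0.4
side mid_knob [616. 297. 155.] 0.65
side cover_bar d 5.1 2324
cover [599. 193.] 26.836432678852354 -0.9375277433824732
cover [601. 196.] 27.795440589153728 -0.9096381065616408
cover [600. 194.] 27.482016187369382 -1.824779221066132ang.py:2: RuntimeWarning: invalid value encountered in arcsin
  p,Rc,s=pose(); g=p-Rc.apply([0,0,19]); print("grasp",np.round(g,1),"angle",np.degrees(np.arcsin((g[2]-124)/150)))
```

View pics/c11.png

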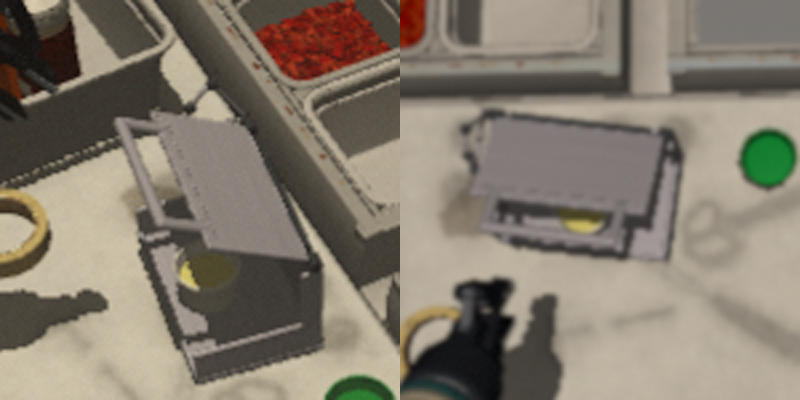

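```bash
python3 -c "
from cell import ctrl
print(ctrl.finish_job())"
```

```text
the job is handed in; nothing more can be done
None
```

I raised the cover to its stop and stood the larger white ramekin on the tray, carrying it upright with the gripper tilted. I then folded the cover back to half open, withdrew the arm and handed the job in at about 25 s; it reports no verdict.

**Cover at the stop:** at full lift the bar was about 255 mm high and pressing on the stop (nominal height 254 mm). It read about 252 mm when I checked before folding it down.

**Cover at the end:** my checks disagreed slightly, but all fall inside the allowed 24.3–35.7°:
- 30.2° from the gripper's position on the bar
- about 28.5° from the network's bar point
- about 27.5° from the silhouette fit

**Ramekin:** after release it stood at about station x −18 mm, y +5 mm, inside the ±32 mm and ±68 mm limits. In the last picture it was still standing upright under the half-open cover.

**Other things:** I moved nothing else on purpose and saw nothing displaced. I did not re-measure the other items at the end, and the arm was clear of everything when I handed in.

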